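# Set up the incense sampling corner

### The arm

A 6-joint arm with a two-finger parallel gripper is mounted at the origin on the work surface. World frame = base frame: x ahead of the robot, y to its left, z up, the work surface at z = 0. Lengths are in m, angles in rad, forces in N, time in s.
With the tool pointing down it reaches from about 0.25 to 0.775 m from the base axis. Payload 4 kg.
Tool frame: the origin (TCP) lies at the very end of the fingers, on their centre line; the grasp point (between the pads) lies 19 mm behind it; z points along the fingers, y is the direction in which the jaws open and shut (so a half turn about z gives the same grasp; the last joint's range is limited). The gripper opens to 94 mm and grips with 3 to 60 N. Pads are 16 mm wide; open, the fingers measure 119 mm over their backs; the gripper's body (75 mm by 177 mm) begins 78 mm behind the grasp point.
Start: joints at [-1.349, 0.087, 1.371, -0, 1.684, -0.103], TCP at [0.176, -0.521, 0.206] pointing down, gripper open.
Joint ranges: [-3.1, 3.1], [-0.76, 2.03], [0.27, 2.55], [-1.08, 4.22], [0.17, 2.65], [-2.57, 2.57]. Speed limits (rad/s): [2.79, 2.79, 3.14, 3.14, 3.14, 3.14].

### API

Orientations are given as [roll, pitch, yaw] about the fixed x, y, z axes, in that order (R = Rz(yaw) Ry(pitch) Rx(roll)).
In Python, from bench import robot, snapshot, models gives the robot as it stands.
- The arm moves only by the tool arm_command, never from a script. Its argument "commands" is text: rows parted by semicolons, each of 7 numbers parted by spaces: the shift along the tool's x, y, z in mm, then the turn, a rotation vector about the tool's x, y, z in degrees, then the opening, from 0 (shut) to 1 (fully open). In form: tx ty tz rx ry rz hand; .... A call has 1 to 12 rows; each row shifts and turns the pose as measured when the row begins, along the tool's axes as they then stand; what a row does not reach is not made up. A row lasts 1/8 s, in which the tool goes at most 62.5 mm and 10.7 degrees, less where a joint would pass 70% of its speed; a pose out of reach is approached as far as the arm can. A call is refused whole if a number of a shift passes 62.5 or a number of a turn 10.7, either way. A call with a gripper value outside its range is refused whole. The fingers move at their own pace and stop on an object; the grip force is fixed at half the most. Time passes only in rows, so rows that do not move let the fingers close. It gives the time, the measured TCP pose, the force and the opening at its end, in the units of the state.
- robot.get_obs(): the state, without advancing time (a new reading comes with each control period).
- snapshot(name): name is "scene" or "top" or "wrist"; returns a dict with "img" (384x512x3 uint8, blue, green, red), "camera_matrix" (3x3 intrinsics, pixels), "dist" ([k1, k2, p1, p2, k3] as OpenCV has them; the pictures are not rectified), "origin" and "rotation" of the camera in the world. Camera axes: x right, y down, z forward; pixel columns grow to the right and rows downward; lengths in m; the calibration is good to about 2 mm. A picture is of the moment at which its call begins. There is no depth.
- robot.close_job(): hands the job in, once; it reports no verdict.
Trained networks look in a picture, given as the dict that the camera call returned (one of the last four; its "shot" number tells which), for a name from the list of things; names that differ only in an ending like _2 or _b are one class to them, and where a whole thing is asked for, a point or a joint stands for the part that bears it (a point fixed in the world has none). Each returns a list of dicts, best first, with "conf" (0 to 1); they miss things now and then, are a little off and sometimes report something else, mostly with a low value. They report only what shows in the picture. A call takes as long as a camera call.
- models.spot_in(query, picture): "bbox" ([left, top, width, height] as shares, 0 to 1, of the picture: columns of its width, rows of its height, round what is visible of it).
- models.tip_of(query, picture): "centre" ([column, row] as shares, 0 to 1, of the picture: columns of its width, rows of its height: a listed point, or the origin of a listed thing).
The state is a dict: "time": time; "joint_positions": joint angles; "qvel": joint speeds; "joint_torque": joint torques, N m; "tool_pos": TCP position; "ee_rot": TCP orientation; "wrist_force": force on the tool from outside, world axes, zero at the start; "wrist_torque": the same for the moment, N m; "width": finger opening in m.
Only numpy, scipy, OpenCV 4.12 (cv2) and the standard library are available. Lean on these libraries where they do the work, as an engineer would, in place of code of your own. Each camera call takes 0.05 s, during which the arm holds its last target. There are 200 camera calls.

### The job

Set up the incense sampling corner: stand the wooden bowl on the counter with its middle under the dispenser's spout and let go, then turn the paddle knob exactly three clicks clockwise so that three incense balls drop into the bowl, and set the bowl with the balls back in the middle of the round board. Hang every pair of charcoal tongs that stands on the counter astride the rail, hanging freely; leave the other things on the counter where they are.

Things in the scene. Friction and masses are not known exactly. Their poses are not given: they have to be found in the camera images.
- dispenser: Counter-top gravity dispenser, fixed to the counter: black foot and rear column, clear drum 154 mm across (floor 165 mm, lid 203 mm above the counter) with a six-vane paddle wheel that carries one incense ball in each of five pockets. Origin: on the counter under the drum's axis; z up; the spout points to its -x.
- spout (a point): Centre of the spout's mouth, open downwards, 82 mm above the counter, 113 mm from the drum's axis along the dispenser's -x. The spout is a clear chute 68 mm wide in y; its front wall stands 23 mm further out along -x (dispenser frame). A bowl 50 mm high passes under it upright, lifted at most 25 mm. Balls fall straight down from it.
- paddle_knob (a joint): Turn of the paddle knob in rad, 0 at the start against a stop; grows as the knob is turned clockwise seen from above. One click is 1.047 rad (60 degrees) and drops one ball near the end of its travel. A spring detent (about 0.12 N m at most) pulls it to the nearest click: released short of half way it springs back, past half way it runs on to the next click.
- knob_grip (a point): Grip point of the paddle knob, on the drum's vertical axis, 234 mm above the counter. The knob is an upright black bar 64 mm long, 16 mm thick, 36 mm high (from 214 to 250 mm above the counter); the point's x axis runs along the bar's length and turns with it. Under the bar lies a disc 54 mm across; clear all round otherwise.
- bowl: Round open wooden bowl, 220 g, 140 mm across the rim, foot 104 mm across, 50 mm high, walls about 8 mm thick, with one stubby straight handle: a bar 18 mm wide and 18 mm high that sticks out from the wall along the bowl's -x, its middle 92 mm from the bowl's centre, its end 114 mm, its top 48 mm above the foot. At the start it stands empty on the round board, the handle towards the robot. Origin: centre of its underside, z up.
- board: Fixed round dark wooden board, 170 mm across, 10 mm thick, on the counter. Origin: centre of its underside; its top is at 10 mm.
- rail: Fixed hanging rail of steel: horizontal round bar 16 mm thick along its y axis, 250 mm between the two end posts (18 mm thick, 162 mm high). Origin on the counter under the bar's middle.
- rail_mid (a point): Middle of the bar, on its centre line, 150 mm above the counter; y runs along the bar.
- tongs1: A pair of charcoal tongs, 160 g, perhaps absent: a bent steel strip 40 mm wide (along its y) like a narrow upside-down U, two legs 85 mm long, 4 mm thick, their outer faces 56 mm apart along its x, open below, the bow roof-shaped inside, with a wooden grip block on top (34 mm in x, 30 mm in y, from 96 to 126 mm above the feet). At the start it stands on its feet on the counter. Origin: between the feet, z up.
- tongs1_bow (a point): tongs1: underside of the bow's peak, 94 mm above the feet; rests about 8 mm above the bar's centre line when hung.
- tongs2: A pair of charcoal tongs, 160 g, perhaps absent: a bent steel strip 40 mm wide (along its y) like a narrow upside-down U, two legs 85 mm long, 4 mm thick, their outer faces 56 mm apart along its x, open below, the bow roof-shaped inside, with a wooden grip block on top (34 mm in x, 30 mm in y, from 96 to 126 mm above the feet). At the start it stands on its feet on the counter. Origin: between the feet, z up.
- tongs2_bow (a point): tongs2: underside of the bow's peak, 94 mm above the feet; rests about 8 mm above the bar's centre line when hung.
- tongs3: A pair of charcoal tongs, 160 g, perhaps absent: a bent steel strip 40 mm wide (along its y) like a narrow upside-down U, two legs 85 mm long, 4 mm thick, their outer faces 56 mm apart along its x, open below, the bow roof-shaped inside, with a wooden grip block on top (34 mm in x, 30 mm in y, from 96 to 126 mm above the feet). At the start it stands on its feet on the counter. Origin: between the feet, z up.
- tongs3_bow (a point): tongs3: underside of the bow's peak, 94 mm above the feet; rests about 8 mm above the bar's centre line when hung.
- ball1: Pressed incense ball, 24 mm across, 12 g; origin at its centre. At the start in the drum; it is the first to drop.
- ball2: Pressed incense ball, 24 mm across, 12 g; origin at its centre. At the start in the drum; it is the second to drop.
- ball3: Pressed incense ball, 24 mm across, 12 g; origin at its centre. At the start in the drum; it is the third to drop.
- ball4: Pressed incense ball, 24 mm across, 12 g; origin at its centre. At the start in the drum; it is the fourth to drop.
- ball5: Pressed incense ball, 24 mm across, 12 g; origin at its centre. At the start in the drum; it is the fifth to drop.
- burner: Bystander: red and wood incense burner, 66 mm square, 100 mm high.
- tub: Bystander: amber jar with a white lid, 90 mm across, 70 mm high.
- flask: Bystander: clear bottle, 60 mm across, 150 mm high.

How it is judged:
On the way, in this order (a step that is already met when the one before it is completed fails the run):
1. the bowl stands released on the counter under the spout, the knob not yet turned (horizontal distance between bowl and spout below 0.03 m and height (world z) of bowl below 0.005 m and angle between bowl's own z axis and vertical below 0.08 rad and contact force between the fingers and bowl below 0.1 N and value of joint paddle_knob below 0.3 rad), for 0.2 s.
2. the knob has been turned three clicks and three balls lie in the bowl, still on the counter (horizontal distance between each of ball1, ball2, ball3 and bowl below 0.06 m and z of ball1 in the frame of bowl between 0.005 and 0.05 m and z of ball2 in the frame of bowl between 0.005 and 0.05 m and z of ball3 in the frame of bowl between 0.005 and 0.05 m and value of joint paddle_knob between 2.79159 and 3.49159 rad and height (world z) of bowl below 0.005 m), for 0.2 s.
3. the bowl with the three balls stands released on the round board (horizontal distance between bowl and board below 0.025 m and height (world z) of bowl between 0.005 and 0.015 m and horizontal distance between each of ball1, ball2, ball3 and bowl below 0.06 m and z of ball1 in the frame of bowl between 0.005 and 0.05 m and z of ball2 in the frame of bowl between 0.005 and 0.05 m and z of ball3 in the frame of bowl between 0.005 and 0.05 m and contact force between the fingers and bowl below 0.1 N), for 0.2 s.
At the end, for the whole second after the job is handed in: Bowl upright and still on the board, centres within 25 mm, exactly three balls in it; knob at its third click, two balls still in the drum; every pair of tongs present hangs at rest astride the bar, bow peak within 12 mm of its centre line, tilted under 20 degrees (horizontal distance between bowl and board below 0.025 m and height (world z) of bowl between 0.005 and 0.015 m and angle between bowl's own z axis and vertical below 0.08 rad and linear speed of bowl below 0.02 m/s and horizontal distance between each of ball1, ball2, ball3 and bowl below 0.06 m and z of ball1 in the frame of bowl between 0.005 and 0.05 m and z of ball2 in the frame of bowl between 0.005 and 0.05 m and z of ball3 in the frame of bowl between 0.005 and 0.05 m and height (world z) of each of ball4, ball5 above 0.16 m and value of joint paddle_knob between 2.79159 and 3.49159 rad and x of tongs1_bow in the frame of rail_mid between -0.012 and 0.012 m and y of tongs1_bow in the frame of rail_mid between -0.118 and 0.118 m and z of tongs1_bow in the frame of rail_mid between 0 and 0.022 m and angle between each of tongs1, tongs2, tongs3's own z axis and vertical below 0.35 rad and linear speed of each of tongs1, tongs2, tongs3 below 0.05 m/s and x of tongs2_bow in the frame of rail_mid between -0.012 and 0.012 m and y of tongs2_bow in the frame of rail_mid between -0.118 and 0.118 m and z of tongs2_bow in the frame of rail_mid between 0 and 0.022 m and x of tongs3_bow in the frame of rail_mid between -0.012 and 0.012 m and y of tongs3_bow in the frame of rail_mid between -0.118 and 0.118 m and z of tongs3_bow in the frame of rail_mid between 0 and 0.022 m); the robot touches nothing.
It fails at once if the burner is moved more than 3 cm (distance of burner from where it was at the start of the episode above 0.03 m).
It fails at once if the tub is moved more than 3 cm (distance of tub from where it was at the start of the episode above 0.03 m).
It fails at once if the flask is moved more than 3 cm (distance of flask from where it was at the start of the episode above 0.03 m).
Of tongs1, tongs2, tongs3 only 2 to 3 are there at a start; the rules pass over those that are not, and their reading is None.
At some moment in a run one of bowl may be knocked a few centimetres aside while the robot is not near it.
It also fails if it takes over 208 s, if anything falls off the work surface, if the arm or the gripper's body presses on something with over 40 N, if the wrist force passes 120 N, or if a joint passes its speed limit or range.

## Working session

There is one attempt and no reset: what is moved stays moved. The work goes in short steps, Python scripts to look and compute and a tool call to move; the robot and the scene stay as the last step left them, time stands still between calls to the robot, and variables do not carry over. Pictures are saved under pics/ and viewed, about 12 in all and at most 16, crops included, and the job is handed in when it is done.

Besides the shell and the picture viewer there is one more tool, called after ">>>" in YAML: its name, and indented under it one key for each argument. arm_command: Moves the arm, as the interface text tells. Its arguments: {"type":"object","properties":{"commands":{"type":"string"}},"required":["commands"]}

```bash
mkdir -p pics; ls; cat > h.py <<'E'
import numpy as np, cv2
from bench import robot, snapshot, models
def ray(p,uv):
    q=cv2.undistortPoints(np.array([[uv]],float),np.array(p["camera_matrix"],float),np.array(p["dist"],float))[0,0]
    d=np.array(p["rotation"])@np.array([q[0],q[1],1]); return np.array(p["origin"]),d
def atz(p,uv,z):
    o,d=ray(p,uv); return o+d*(z-o[2])/d[2]
def proj(p,X):
    R=np.array(p["rotation"]).T; t=-R@np.array(p["origin"])
    return cv2.projectPoints(np.array([X],float),cv2.Rodrigues(R)[0],t,np.array(p["camera_matrix"],float),np.array(p["dist"],float))[0][0,0]
def px(c): return np.array(c)*[512,384]
E
python3 - <<'E'
from h import *
Z={"spout":.082,"knob_grip":.234,"bowl":0.01,"board":0,"rail_mid":.15,"dispenser":0,"tongs1_bow":.094,"tongs1":0,"burner":0,"tub":0,"flask":0}
for n in("scene","top"):
    p=snapshot(n); cv2.imwrite(f"pics/{n}0.png",p["img"]); print(n,np.round(p["origin"],3))
    for q,z in Z.items():
        for r in models.tip_of(q,p)[:4]: 
            if r["conf"]>.2: u=px(r["centre"]); print(q,round(r["conf"],2),u.round(),atz(p,u,z).round(3)[:2])
print(robot.get_obs())
E
```

```text
pics
scene [1.26  0.556 1.089]Traceback (most recent call last):
  File "<stdin>", line 7, in <module>
  File "h.py", line 7, in atz
    o,d=ray(p,uv); return o+d*(z-o[2])/d[2]
                                       ~^^^
IndexError: invalid index to scalar variable.
```

```bash
python3 - <<'E'
from h import *
p=snapshot("top"); print({k:v for k,v in p.items() if k!="img"}); print({k:v for k,v in snapshot("wrist").items() if k!="img"}); print(robot.get_obs())
E
```

```text
{'camera_matrix': array([[347.6673736 ,   0.        , 263.83464416],
       [  0.        , 347.6673736 , 201.65839987],
       [  0.        ,   0.        ,   1.        ]]), 'dist': array([-0.0327795,  0.       ,  0.       ,  0.       ,  0.       ]), 'origin': array([0.42947971, 0.08828459, 1.13292866]), 'rotation': array([-2.99262945,  0.00753955, -1.55068112]), 'shot': 2}
{'camera_matrix': array([[297.89834565,   0.        , 257.61878418],
       [  0.        , 297.89834565, 194.56908533],
       [  0.        ,   0.        ,   1.        ]]), 'dist': array([-0.04080868,  0.        ,  0.        ,  0.        ,  0.        ]), 'origin': array([ 0.25311821, -0.49600771,  0.3827214 ]), 'rotation': array([ 2.85569478e+00,  1.35533975e-03, -1.24610234e+00]), 'shot': 3}
{'time': 0.25, 'joint_positions': array([-1.34913747e+00,  8.75577982e-02,  1.37144615e+00, -4.14465262e-06,
        1.68361194e+00, -1.03090766e-01]), 'qvel': array([ 0.00081931, -0.00174137, -0.00493483,  0.00020125,  0.00071853,
        0.00073792]), 'joint_torque': array([-7.10350305e-04, -3.39787138e+01, -3.02173841e+01,  7.16298167e-02,
        2.90178449e-02, -1.06391105e-04]), 'tool_pos': array([ 0.17543091, -0.52099713,  0.2049313 ]), 'ee_rot': array([-3.14057443e+00, -1.01202361e-04,  3.24749110e-01]), 'wrist_force': array([ 0.45582508,  0.04583269, -1.63316495]), 'wrist_torque': array([-0.00691536,  0.01072421, -0.03512118]), 'width': 0.09407427805200819}
```

```bash
sed -i 's/np.array(p\["rotation"\])/Rm(p["rotation"])/' h.py; sed -i '2a from scipy.spatial.transform import Rotation\ndef Rm(r): return Rotation.from_euler("xyz",r).as_matrix()' h.py
python3 - <<'E'
from h import *
Z={"spout":.082,"knob_grip":.234,"bowl":0.01,"board":0,"rail_mid":.15,"dispenser":0,"tongs1_bow":.094,"tongs1":0,"burner":0,"tub":0,"flask":0}
for n in("scene","top"):
    p=snapshot(n); cv2.imwrite(f"pics/{n}0.png",cv2.resize(p["img"],(800,600),interpolation=cv2.INTER_CUBIC)); print(n,np.round(p["origin"],3))
    for q,z in Z.items():
        for r in models.tip_of(q,p)[:4]: 
            if r["conf"]>.2: u=px(r["centre"]); print(q,round(r["conf"],2),u.round(),atz(p,u,z).round(3)[:2])
E
```

```text
scene [1.26  0.556 1.089]
spout 0.34 [306. 203.] [0.471 0.231]
knob_grip 0.58 [309. 202.] [0.582 0.284]
bowl 0.56 [247. 197.] [0.516 0.009]
bowl 0.27 [305. 251.] [0.598 0.307]
board 0.6 [253. 201.] [0.511 0.033]
board 0.47 [201. 161.] [ 0.458 -0.268]
rail_mid 0.77 [179. 161.] [ 0.611 -0.221]
rail_mid 0.27 [195. 144.] [ 0.509 -0.235]
dispenser 0.63 [303. 250.] [0.593 0.298]
tongs1_bow 0.57 [197. 143.] [ 0.455 -0.28 ]
tongs1 0.83 [201. 158.] [ 0.445 -0.278]
tongs1 0.81 [218. 170.] [ 0.459 -0.178]
tongs1 0.74 [185. 152.] [ 0.455 -0.361]
tongs1 0.24 [308. 207.] [0.416 0.22 ]
burner 0.74 [213. 245.] [0.753 0.036]
tub 0.57 [183. 137.] [ 0.386 -0.433]
tub 0.56 [226. 225.] [0.659 0.022]
tub 0.55 [247. 198.] [0.513 0.007]
flask 0.92 [365. 254.] [0.486 0.477]
top [0.429 0.088 1.133]
spout 0.7 [207. 241.] [0.465 0.267]
spout 0.7 [415. 246.] [ 0.46  -0.358]
spout 0.61 [350. 245.] [ 0.459 -0.163]
knob_grip 0.32 [379. 193.] [ 0.593 -0.204]
bowl 0.83 [291. 228.] [0.513 0.012]
bowl 0.27 [347. 246.] [ 0.46  -0.169]
rail_mid 0.86 [379. 191.] [ 0.613 -0.233]
rail_mid 0.23 [389. 245.] [ 0.46  -0.255]
dispenser 0.28 [415. 246.] [ 0.463 -0.393]
tongs1_bow 0.59 [391. 248.] [ 0.454 -0.28 ]
tongs1_bow 0.38 [414. 248.] [ 0.455 -0.349]
tongs1 0.89 [346. 245.] [ 0.463 -0.17 ]
tongs1 0.86 [404. 253.] [ 0.441 -0.357]
tongs1 0.73 [376. 247.] [ 0.459 -0.265]
burner 0.72 [282. 158.] [0.749 0.043]
burner 0.59 [363. 201.] [ 0.609 -0.226]
tub 0.68 [286. 184.] [0.66  0.028]
flask 0.71 [147. 233.] [0.488 0.48 ]
```

View pics/top0.png

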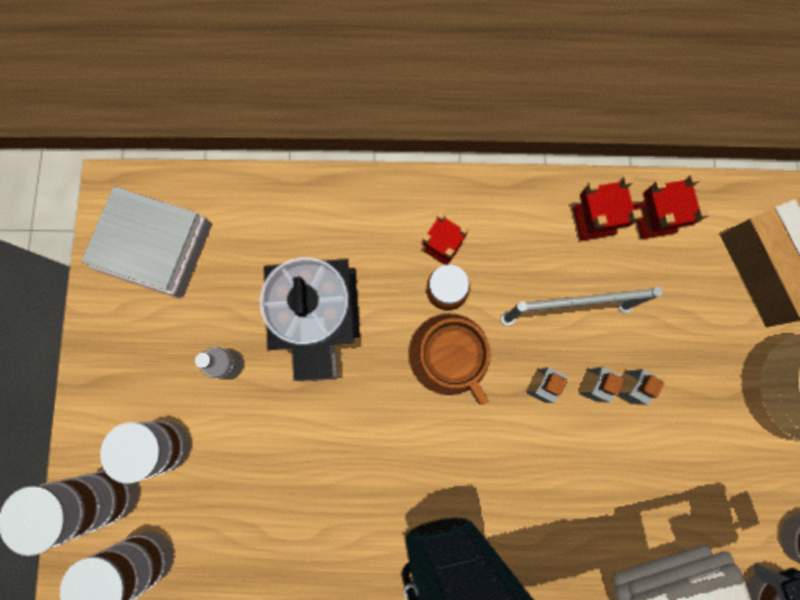

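View pics/scene0.png

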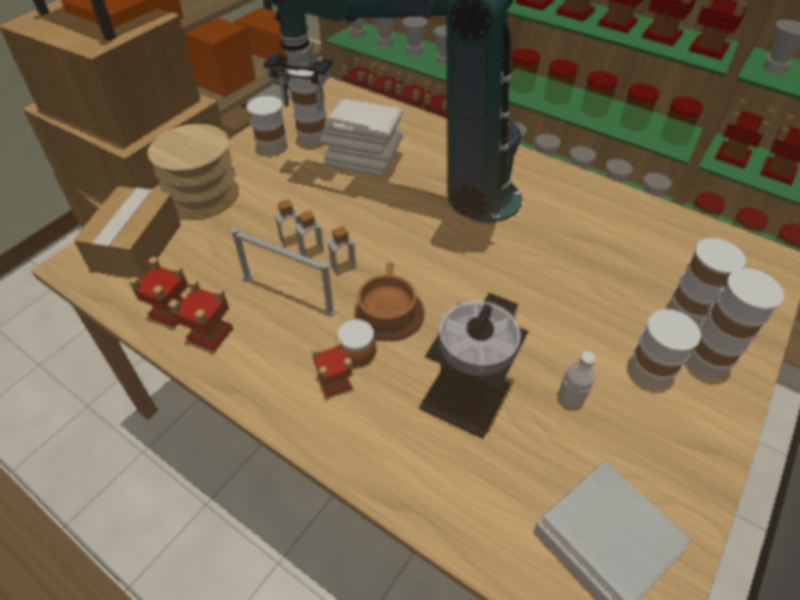

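```bash
cat >> h.py <<'E'
def to(x,y,z,yaw=None):
    """print what remains to a tool-down target, in tool axes mm / deg"""
    o=robot.get_obs(); R=Rm(o["ee_rot"]); d=R.T@(np.array([x,y,z])-o["tool_pos"])*1e3
    print("t",o["time"],"pos",o["tool_pos"].round(4),"rpy",o["ee_rot"].round(3),"w",round(o["width"],4),"F",o["wrist_force"].round(1))
    s="shift "+str(d.round(1))
    if yaw is not None:
        w=Rotation.from_matrix(R.T@Rm([np.pi,0,yaw])).as_rotvec(degrees=True); s+=" turn "+str(w.round(1))
    print(s)
E
python3 - <<'E'
from h import *
p=snapshot("top"); S=512/800
for n,u,z in [("drum",(304,301),.203),("knob",(302,298),.25),("black L",(293,362),.1),("black R",(340,362),.1),("blk bottom",(316,380),.1),("handle end",(482,399),.058),("bowl rim c",(455,352),.06),("railL",(522,308),.15),("railR",(657,293),.15),("t1 grip",(555,385),.126),("t2",(611,384),.126),("t3",(651,386),.126),("burner",(444,240),.1),("tub",(449,286),.07),("flask",(205,361),.15),("postL",(509,318),0),("postR",(624,305),0)]:
    print(n,atz(p,np.array(u)*S,z).round(3))
cv2.imwrite("pics/c1.png",cv2.resize(p["img"][150:270,140:440],(800,320),interpolation=cv2.INTER_CUBIC))
o=robot.get_obs(); w=snapshot("wrist"); R=Rm(o["ee_rot"]); print("cam in tool",R.T@(w["origin"]-o["tool_pos"]), (R.T@Rm(w["rotation"])).round(3))
to(.35,-.26,.30,0)
E
```

```text
drum [0.59  0.287 0.203]
knob [0.587 0.281 0.25 ]
black L [0.49  0.324 0.1  ]
black R [0.492 0.235 0.1  ]
blk bottom [0.457 0.279 0.1  ]
handle end [ 0.427 -0.04   0.058]
bowl rim c [0.518 0.014 0.06 ]
railL [ 0.594 -0.102  0.15 ]
railR [ 0.627 -0.353  0.15 ]
t1 grip [ 0.455 -0.166  0.126]
t2 [ 0.459 -0.27   0.126]
t3 [ 0.457 -0.344  0.126]
burner [0.735 0.04  0.1  ]
tub [0.649 0.027 0.07 ]
flask [0.485 0.474 0.15 ]
postL [ 0.597 -0.104  0.   ]
postR [ 0.629 -0.348  0.   ]
cam in tool [ 0.08161751  0.00092684 -0.17794674] [[-0.    -0.959 -0.282]
 [ 1.    -0.    -0.   ]
 [ 0.    -0.282  0.959]]
t 1.55 pos [ 0.1755 -0.5213  0.2055] rpy [ 3.142 -0.     0.325] w 0.0939 F [0.9 0.5 0.6]
shift [ 248.7 -191.9  -94.5] turn [ 0.  -0.  18.6]
```

View pics/c1.png

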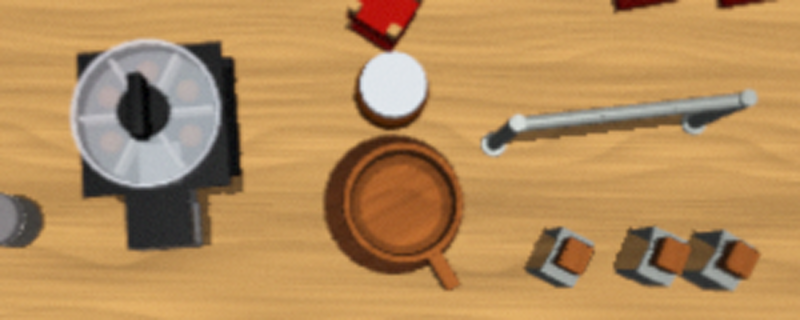

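>>> arm_command:
  commands: "0 0 -48 0 0 0 1;0 0 -48 0 0 0 1;40 -38 0 0 0 -10 1;40 -38 0 0 0 -10 1"

```text
time: 2.05
tool_pos: [0.2179, -0.4197, 0.3015]
ee_rot: [-3.136, -0.003, 0.68]
wrist_force: [0.5, 0.3, -0.4]
width: 0.0936
```

```bash
python3 -c "
from h import *
to(.436,-.036,.25,3.68)"
```

```text
t 2.05 pos [ 0.2179 -0.4197  0.3015] rpy [-3.136e+00 -3.000e-03  6.800e-01] w 0.0936 F [ 0.5  0.3 -0.4]
shift [ 410.6 -161.1   53.7] turn [   0.3   -0.5 -171.9]
```

>>> arm_command:
  commands: "51 -20 0 0 0 0 1;51 -20 0 0 0 0 1;51 -20 0 0 0 0 1;51 -20 0 0 0 0 1;51 -20 0 0 0 0 1;51 -20 0 0 0 0 1;51 -20 0 0 0 0 1;51 -20 0 0 0 0 1;0 0 0 0 0 -10.5 1;0 0 0 0 0 -10.5 1;0 0 0 0 0 -10.5 1;0 0 0 0 0 -10.5 1"

```text
time: 3.55
tool_pos: [0.4407, -0.0211, 0.3056]
ee_rot: [3.135, -0.003, 1.429]
wrist_force: [-0.3, 0.7, -0.9]
width: 0.0938
```

>>> arm_command:
  commands: "0 0 8 0 0 -10.5 1;0 0 8 0 0 -10.5 1;0 0 8 0 0 -10.5 1;0 0 8 0 0 -10.5 1;0 0 8 0 0 -10.5 1;0 0 8 0 0 -10.5 1;0 0 8 0 0 -10.5 1;0 0 8 0 0 -10.5 1;0 0 8 0 0 -10.5 1;0 0 8 0 0 -10.5 1;0 0 8 0 0 -10.5 1;0 0 8 0 0 -10.5 1"

```text
time: 5.05
tool_pos: [0.4418, -0.0208, 0.2087]
ee_rot: [-3.136, 0.011, -2.605]
wrist_force: [0.3, -0.5, 0.7]
width: 0.0936
```

```bash
python3 - <<'E'
from h import *
to(.436,-.036,.16,3.68)
p=snapshot("wrist"); cv2.imwrite("pics/w1.png",p["img"])
for q,z in (("bowl",.01),("board",0)):
    for r in models.tip_of(q,p)[:2]: u=px(r["centre"]);print(q,r["conf"],u.round(),atz(p,u,z).round(3))
for X in [(.436,-.036,.058),(.427,-.04,.058),(.515,.013,.06)]: print(proj(p,X).round())
E
```

```text
t 5.05 pos [ 0.4418 -0.0208  0.2087] rpy [-3.136  0.011 -2.605] w 0.0936 F [ 0.3 -0.5  0.7]
shift [13.3 -9.9 48.6] turn [-0.3  0.6 -0.1]
bowl 0.73 [254. 230.] [0.514 0.015 0.01 ]
board 0.42 [251. 230.] [0.52  0.013 0.   ]
[250. 171.]
[251. 163.]
[252. 247.]
```

View pics/w1.png

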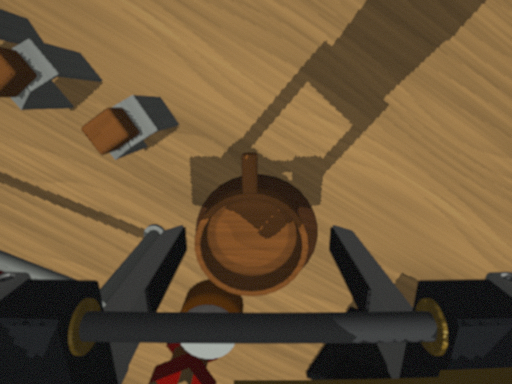

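```bash
python3 - <<'E'
from h import *
p=snapshot("wrist")
c=atz(p,(256.5,234),.06);t=atz(p,(249,152),.058);m=atz(p,(250,185),.058); print(c,t,m, np.linalg.norm(c-t))
b=np.array([.515,.014,0])
for a in (t,m): d=b-a; print(np.arctan2(d[1],d[0]), np.hypot(*d[:2]))
th=np.arctan2(*(b-t)[[1,0]])
g=b-.094*np.array([np.cos(th),np.sin(th),0]); print(g); to(g[0],g[1],.036,th+np.pi)
E
```

```text
[0.49744343 0.00875012 0.06      ] [ 0.41720551 -0.04747795  0.058     ] [ 0.44936343 -0.0277798   0.058     ] 0.09799857158452639
0.5612156497581635 0.11551320615966419
0.566849301280324 0.07780559328240214
[ 0.43541878 -0.03602828  0.        ]
t 5.25 pos [ 0.4417 -0.0208  0.209 ] rpy [-3.137  0.01  -2.614] w 0.0941 F [ 0.  -0.   0.4]
shift [ 15.   -9.2 172.9] turn [-0.3  0.6 -1.9]
```

>>> arm_command:
  commands: "15 -9 40 0 0 -2 0.6;0 0 45 0 0 0 0.6;0 0 35 0 0 0 0.6"

```text
time: 5.62
tool_pos: [0.4394, -0.0374, 0.0921]
ee_rot: [-3.127, 0.02, -2.586]
wrist_force: [0.4, 0.2, -0.2]
width: 0.0675
```

```bash
python3 -c "
from h import *
to(.4354,-.036,.030,.562+np.pi)"
```

```text
t 5.625 pos [ 0.4394 -0.0374  0.0921] rpy [-3.127  0.02  -2.586] w 0.0675 F [ 0.4  0.2 -0.2]
shift [ 3.9  4.2 62. ] turn [-0.9  1.2 -0.4]
```

>>> arm_command:
  commands: "4 3 0 -0.9 1.2 -0.4 0.6;0 0 30 0 0 0 0.6;0 0 30 0 0 0 0.6;0 0 0 0 0 0 0.6"

```text
time: 6.12
tool_pos: [0.4365, -0.0375, 0.0354]
ee_rot: [-3.141, 0.0, -2.584]
wrist_force: [-0.8, -0.9, 0.6]
width: 0.0566
```

```bash
python3 -c "
from h import *
to(.4354,-.036,.030,.562+np.pi)"
```

```text
t 6.125 pos [ 0.4365 -0.0375  0.0354] rpy [-3.141  0.    -2.584] w 0.0566 F [-0.8 -0.9  0.6]
shift [0.2 1.9 5.4] turn [-0.   0.  -0.3]
```

Close and lift slightly.

>>> arm_command:
  commands: "0 2 5 0 0 -0.3 0.6;0 0 0 0 0 0 0;0 0 0 0 0 0 0;0 0 0 0 0 0 0;0 0 0 0 0 0 0;0 0 -8 0 0 0 0;0 0 -6 0 0 0 0;0 0 0 0 0 0 0"

```text
time: 7.12
tool_pos: [0.4388, -0.0365, 0.051]
ee_rot: [-3.135, 0.005, -2.579]
wrist_force: [0.3, -0.2, -1.5]
width: 0.0176
```

```bash
python3 - <<'E'
from h import *
to(.33,-.02,.045,np.pi)
a=snapshot("scene")["img"][150:270,180:340]; b=snapshot("wrist")["img"]
cv2.imwrite("pics/l1.png",np.hstack([cv2.resize(a,(512,384),interpolation=cv2.INTER_CUBIC),b])[:, :800])
E
```

```text
t 7.125 pos [ 0.4388 -0.0365  0.051 ] rpy [-3.135  0.005 -2.579] w 0.0176 F [ 0.3 -0.2 -1.5]
shift [83.3 72.   5. ] turn [-0.3  0.4 32.2]
```

View pics/l1.png

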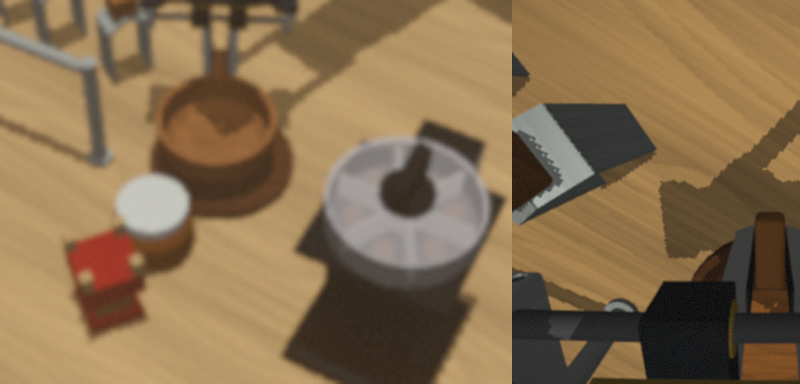

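```bash
python3 - <<'E'
from h import *
p=snapshot("top"); K=6; x0,y0=150,150
img=cv2.resize(p["img"][y0:y0+100,x0:x0+100],(600,600),interpolation=cv2.INTER_CUBIC)
C=np.array([.589,.284]); yaw=.084
def D(x,y,z): return (C[0]+x*np.cos(yaw)-y*np.sin(yaw),C[1]+x*np.sin(yaw)+y*np.cos(yaw),z)
def pt(X): return tuple(int(v) for v in (proj(p,X)-[x0,y0]+.5)*K)
def poly(L,c): cv2.polylines(img,[np.array([pt(X) for X in L])],True,c,1)
t=np.linspace(0,2*np.pi,60)
poly([D(.077*np.cos(a),.077*np.sin(a),.203) for a in t],(0,255,0))
poly([D(x,y,.082) for x,y in((-.136,-.034),(-.136,.034),(-.09,.034),(-.09,-.034))],(0,0,255))
poly([D(x,y,.165) for x,y in((-.136,-.034),(-.136,.034),(-.09,.034),(-.09,-.034))],(255,255,0))
poly([D(x,y,.25) for x,y in((-.032,-.008),(-.032,.008),(.032,.008),(.032,-.008))],(255,0,255))
cv2.imwrite("pics/d1.png",img); print(D(-.113,0,0))
E
```

```text
(np.float64(0.4763984296406953), np.float64(0.27451915865449905), 0)
```

View pics/d1.png

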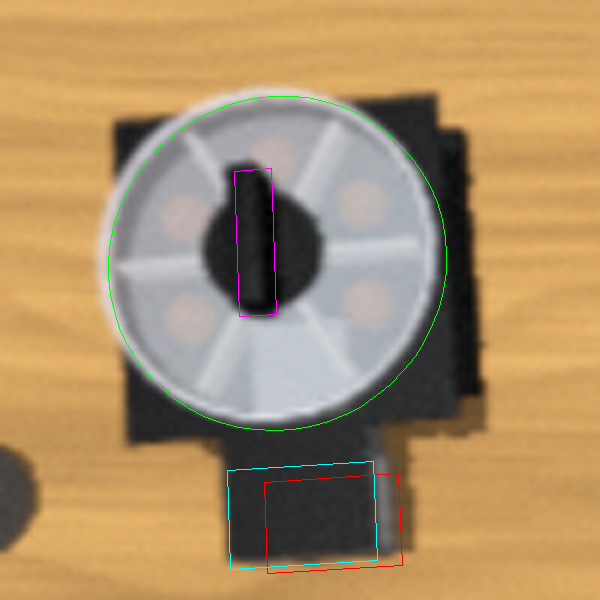

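>>> arm_command:
  commands: "17 24 0 0 0 0 0;17 24 0 0 0 0 0;17 24 0 0 0 0 0;17 24 0 0 0 0 0;17 24 0 0 0 0 0;0 0 0 0 0 7 0;0 0 0 0 0 7 0;0 0 0 0 0 7 0;0 0 0 0 0 6 0;0 0 0 0 0 0 0"

```text
time: 8.52
tool_pos: [0.2955, 0.0221, 0.0463]
ee_rot: [-3.14, 0.002, -3.065]
wrist_force: [0.4, 0.2, -2.5]
width: 0.0173
```

```bash
python3 -c "
from h import *
to(.28,.261,.045,.085+np.pi)"
```

```text
t 8.525 pos [0.2955 0.0221 0.0463] rpy [-3.140e+00  2.000e-03 -3.065e+00] w 0.0173 F [ 0.4  0.2 -2.5]
shift [ -2.8 239.4   1. ] turn [-0.1  0.1 -0.5]
```

>>> arm_command:
  commands: "0 30 0 0 0 0 0;0 30 0 0 0 0 0;0 30 0 0 0 0 0;0 30 0 0 0 0 0;0 30 0 0 0 0 0;0 30 0 0 0 0 0;0 30 0 0 0 0 0;0 28 0 0 0 0 0;0 0 5 0 0 0 0;0 0 0 0 0 0 0"

```text
time: 9.78
tool_pos: [0.2747, 0.2663, 0.0397]
ee_rot: [-3.14, 0.001, -3.049]
wrist_force: [-0.2, -0.5, -2.4]
width: 0.0175
```

```bash
python3 - <<'E'
from h import *
to(.386,.270,.040,.085+np.pi)
p=snapshot("top");s=snapshot("scene")
a=p["img"][160:280,130:290]; b=s["img"][150:270,220:380]
cv2.imwrite("pics/l2.png",np.hstack([cv2.resize(i,(400,300),interpolation=cv2.INTER_CUBIC) for i in(a,b)]))
E
```

```text
t 9.775 pos [0.2747 0.2663 0.0397] rpy [-3.140e+00  1.000e-03 -3.049e+00] w 0.0175 F [-0.2 -0.5 -2.4]
shift [-1.112e+02 -6.600e+00 -1.000e-01] turn [-0.1  0.1  0.4]
```

View pics/l2.png

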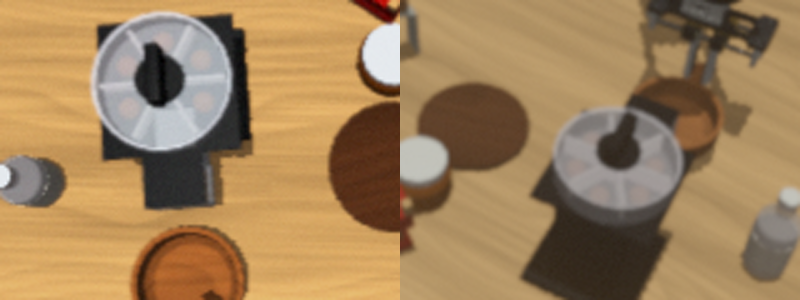

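>>> arm_command:
  commands: "0 -6 0 0 0 0.4 0;-22 0 0 0 0 0 0;-22 0 0 0 0 0 0;-22 0 0 0 0 0 0;-22 0 0 0 0 0 0;-21 0 0 0 0 0 0;0 0 0 0 0 0 0"

```text
time: 10.75
tool_pos: [0.3886, 0.2626, 0.0416]
ee_rot: [-3.14, 0.004, -3.066]
wrist_force: [-0.6, 0.2, -2.0]
width: 0.0173
```

```bash
python3 - <<'E'
from h import *
to(.386,.270,.020,.085+np.pi)
p=snapshot("top")
for q,z in(("board",.0),("bowl",.02)):
    for r in models.tip_of(q,p)[:2]: u=px(r["centre"]);print(q,r["conf"],u,atz(p,u,z).round(3))
m=cv2.cvtColor(p["img"],cv2.COLOR_BGR2GRAY)[160:290,250:360]; _,b=cv2.threshold(m,80,255,cv2.THRESH_BINARY_INV)
n,l,st,c=cv2.connectedComponentsWithStats(b)
for i in range(1,n):
    if st[i,4]>800: print(st[i],c[i]+[250,160],atz(p,c[i]+[250,160],.01))
E
```

```text
t 10.75 pos [0.3886 0.2626 0.0416] rpy [-3.14   0.004 -3.066] w 0.0173 F [-0.6  0.2 -2. ]
shift [ 2.2  7.7 21.6] turn [-0.1  0.2 -0.5]
board 0.57 [284.9792 222.6048] [0.531 0.03  0.   ]
bowl 0.62 [211.2    236.8896] [0.479 0.266 0.02 ]
[  12   41   51   52 2060] [287.07378641 226.34563107] [0.51858541 0.02344047 0.01      ]
```

>>> arm_command:
  commands: "2 8 0 0 0 -0.5 0;0 0 10 0 0 0 0;0 0 6 0 0 0 0;0 0 0 0 0 0 0"

```text
time: 11.4
tool_pos: [0.3818, 0.2712, 0.0261]
ee_rot: [-3.14, 0.002, -3.052]
wrist_force: [1.1, -0.7, 0.4]
width: 0.0173
```

```bash
python3 - <<'E'
from h import *
to(.386,.270,.020,.085+np.pi)
E
```

```text
t 11.4 pos [0.3818 0.2712 0.0261] rpy [-3.140e+00  2.000e-03 -3.052e+00] w 0.0173 F [ 1.1 -0.7  0.4]
shift [-4.1 -1.6  6.1] turn [-0.1  0.1  0.2]
```

>>> arm_command:
  commands: "-4 0 2 0 0 0 0;0 0 2 0 0 0 0;0 0 0 0 0 0 0.3;0 0 0 0 0 0 0.5;0 0 0 0 0 0 0.6;0 0 0 0 0 0 0.6"

```text
time: 12.15
tool_pos: [0.3833, 0.272, 0.0251]
ee_rot: [-3.14, -0.003, -3.051]
wrist_force: [-0.9, 0.4, 0.2]
width: 0.054
```

>>> arm_command:
  commands: "0 0 -40 0 0 0 0.6;20 0 -50 0 0 0 0.6;20 0 -50 0 0 0 0.6;0 0 -50 0 0 0 0.6;0 0 -50 0 0 0 0.6;0 0 -40 0 0 0 0.6;0 0 0 0 0 0 0.6"

```text
time: 13.02
tool_pos: [0.3425, 0.2685, 0.3117]
ee_rot: [-3.138, -0.007, -3.051]
wrist_force: [1.3, 0.3, -0.3]
width: 0.0563
```

```bash
python3 - <<'E'
from h import *
to(.593,.288,.32,.085+np.pi)
p=snapshot("top");q=snapshot("wrist")
for r in models.tip_of("bowl",p)[:2]: u=px(r["centre"]);print(r["conf"],atz(p,u,.0).round(3))
cv2.imwrite("pics/l3.png",np.hstack([cv2.resize(p["img"][150:270,150:310],(400,300),interpolation=cv2.INTER_CUBIC),cv2.resize(q["img"],(400,300))]))
E
```

```text
t 13.025 pos [0.3425 0.2685 0.3117] rpy [-3.138 -0.007 -3.051] w 0.0563 F [ 1.3  0.3 -0.3]
shift [-251.1   -3.2  -10. ] turn [-0.2 -0.4  0.3]
0.63 [0.478 0.276 0.   ]
```

View pics/l3.png

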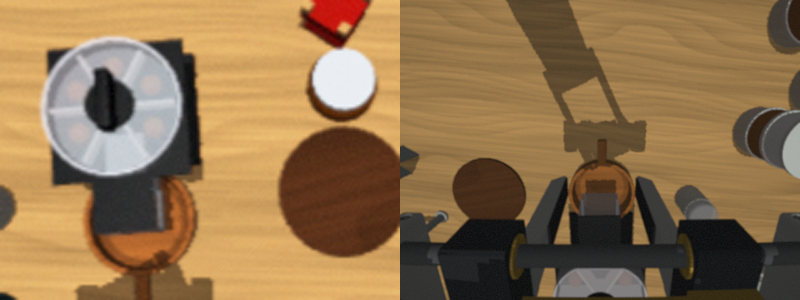

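>>> arm_command:
  commands: "-50 0 -4 0 0 0 0.6;-50 0 -4 0 0 0 0.6;-50 -2 0 0 0 0 0.6;-50 -2 0 0 0 0 0.6;-50 0 0 0 0 0 0.6;0 0 0 0 0 0 0.6"

```text
time: 13.92
tool_pos: [0.5935, 0.2853, 0.2899]
ee_rot: [-3.126, -0.044, -3.05]
wrist_force: [-0.2, -0.4, -0.0]
width: 0.0563
```

```bash
python3 - <<'E'
from h import *
to(.593,.288,.32,.085+np.pi)
p=snapshot("wrist")
for X in [(.593,.288,.25),(.593,.288,.234)]: print(proj(p,X))
for r in models.tip_of("knob_grip",p)[:2]: u=px(r["centre"]);print(r["conf"],u,atz(p,u,.234).round(3))
cv2.imwrite("pics/k1.png",p["img"])
E
```

```text
t 13.925 pos [0.5935 0.2853 0.2899] rpy [-3.126 -0.044 -3.05 ] w 0.0563 F [-0.2 -0.4 -0. ]
shift [  1.5   2.3 -30.1] turn [-0.9 -2.5  0.4]
[263.36911886 219.78500051]
[263.3016714  213.60150396]
0.75 [262.912  212.5824] [0.592 0.288 0.234]
```

View pics/k1.png

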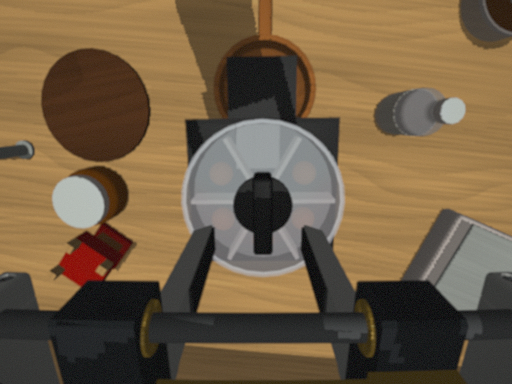

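>>> arm_command:
  commands: "0 0 0 -0.9 -2.5 0.4 0.6;0 0 0 0 0 0 0.6"

```text
time: 14.28
tool_pos: [0.5883, 0.2861, 0.2959]
ee_rot: [3.139, 0.006, -3.053]
wrist_force: [0.6, 0.3, 0.3]
width: 0.0564
```

```bash
python3 - <<'E'
from h import *
p=snapshot("wrist"); to(.592,.288,.224,.085+np.pi)
m=cv2.cvtColor(p["img"],cv2.COLOR_BGR2GRAY)[30:180,20:165]; _,b=cv2.threshold(m,70,255,cv2.THRESH_BINARY_INV)
n,l,st,c=cv2.connectedComponentsWithStats(b)
for i in range(1,n):
    if st[i,4]>800: print(st[i],atz(p,c[i]+[20,30],.01))
E
```

```text
t 14.325 pos [0.5886 0.2862 0.296 ] rpy [ 3.139  0.006 -3.053] w 0.056 F [-0.4  0.7 -0.7]
shift [-3.2  1.3 72. ] turn [0.2 0.3 0.2]
[  14   12  111  114 9848] [0.5153396  0.02479189 0.01      ]
```

>>> arm_command:
  commands: "-3 1 24 0 0 0 0.6;0 0 24 0 0 0 0.6;0 0 23 0 0 0 0.6;0 0 0 0 0 0 0.6"

```text
time: 14.82
tool_pos: [0.5893, 0.2887, 0.2284]
ee_rot: [3.137, 0.011, -3.05]
wrist_force: [-0.1, -0.5, -0.1]
width: 0.0562
```

```bash
python3 - <<'E'
from h import *
to(.592,.288,.224,.085+np.pi)
E
```

```text
t 14.825 pos [0.5893 0.2887 0.2284] rpy [ 3.137  0.011 -3.05 ] w 0.0562 F [-0.1 -0.5 -0.1]
shift [-2.6 -1.   4.4] turn [0.3 0.6 0.4]
```

>>> arm_command:
  commands: "-3 -1 6 0 0 0 0.6;0 0 0 0 0 0 0;0 0 0 0 0 0 0;0 0 0 0 0 0 0;0 0 0 0 0 0 0;0 0 0 0 0 0 0"

```text
time: 15.58
tool_pos: [0.5937, 0.2884, 0.2275]
ee_rot: [3.136, 0.018, -3.05]
wrist_force: [0.1, -0.6, -0.4]
width: 0.0158
```

```bash
python3 - <<'E'
from h import *
to(.592,.288,.224,.085+np.pi)
E
```

```text
t 15.575 pos [0.5937 0.2884 0.2275] rpy [ 3.136  0.018 -3.05 ] w 0.0158 F [ 0.1 -0.6 -0.4]
shift [ 1.8 -0.3  3.5] turn [0.3 1.  0.4]
```

>>> arm_command:
  commands: "0 0 0 0 0 8 0;0 0 0 0 0 8 0;0 0 0 0 0 8 0;0 0 0 0 0 8 0;0 0 0 0 0 8 0;0 0 0 0 0 8 0;0 0 0 0 0 8 0;0 0 0 0 0 0 0;0 0 0 0 0 0 0"

```text
time: 16.7
tool_pos: [0.5935, 0.2878, 0.2275]
ee_rot: [3.126, 0.007, 2.23]
wrist_force: [1.1, 1.1, 0.4]
width: 0.0156
```

```bash
python3 - <<'E'
from h import *
to(.5928,.2884,.2275,-3.05-np.pi/3)
E
```

```text
t 16.7 pos [0.5935 0.2878 0.2275] rpy [3.126 0.007 2.23 ] w 0.0156 F [1.1 1.1 0.4]
shift [ 0.9 -0.2  0. ] turn [0.9 0.4 2.5]
```

>>> arm_command:
  commands: "0 0 0 0.9 0.4 2.5 0;0 0 0 0 0 0 0;0 0 0 0 0 0 0;0 0 0 0 0 0 0"

```text
time: 17.2
tool_pos: [0.5934, 0.2879, 0.2275]
ee_rot: [3.141, 0.0, 2.191]
wrist_force: [0.0, -0.3, 0.2]
width: 0.0155
```

```bash
python3 - <<'E'
from h import *
to(.5928,.2884,.2275,-3.05-2*np.pi/3)
for n in("top","scene"):
    p=snapshot(n)
    for r in models.tip_of("ball1",p): u=px(r["centre"]);print(n,round(r["conf"],2),u.round(),atz(p,u,.02).round(3))
E
```

```text
t 17.2 pos [0.5934 0.2879 0.2275] rpy [3.141 0.    2.191] w 0.0155 F [ 0.  -0.3  0.2]
shift [ 0.8 -0.2 -0. ] turn [ 0.  -0.  60.3]
top 0.36 [404. 250.] [ 0.449 -0.349  0.02 ]
scene 0.36 [311. 208.] [0.431 0.236 0.02 ]
```

>>> arm_command:
  commands: "0 0 0 0 0 8 0;0 0 0 0 0 8 0;0 0 0 0 0 8 0;0 0 0 0 0 8 0;0 0 0 0 0 8 0;0 0 0 0 0 8 0;0 0 0 0 0 8 0;0 0 0 0 0 4 0;0 0 0 0 0 0 0;0 0 0 0 0 0 0;0 0 0 0 0 0 0"

```text
time: 18.77
tool_pos: [0.5929, 0.2878, 0.2275]
ee_rot: [-3.141, 0.0, 1.115]
wrist_force: [0.6, -0.2, 0.5]
width: 0.0155
```

```bash
python3 - <<'E'
from h import *
to(.5928,.2884,.2275,-3.05-2*np.pi/3)
p=snapshot("top"); s=snapshot("wrist")
cv2.imwrite("pics/k2.png",np.hstack([cv2.resize(p["img"][150:270,150:270],(400,400),interpolation=cv2.INTER_CUBIC),cv2.resize(s["img"],(400,400))]))
E
```

```text
t 18.775 pos [0.5929 0.2878 0.2275] rpy [-3.141  0.     1.115] w 0.0155 F [ 0.6 -0.2  0.5]
shift [ 0.5 -0.3  0. ] turn [-0.   0.  -1.4]
```

View pics/k2.png

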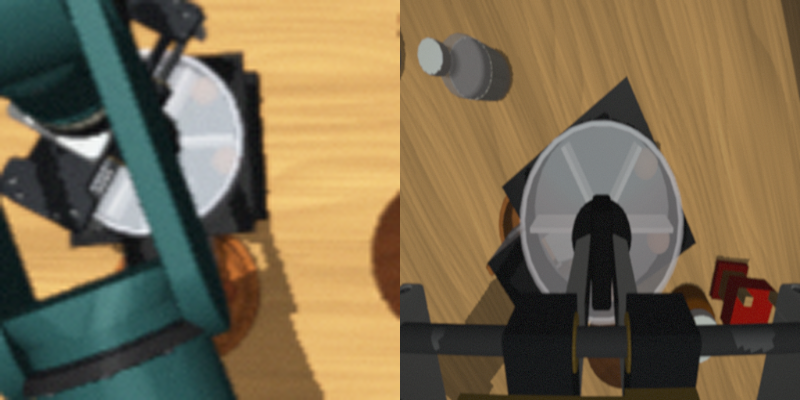

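>>> arm_command:
  commands: "0 0 0 0 0 8 0;0 0 0 0 0 8 0;0 0 0 0 0 8 0;0 0 0 0 0 8 0;0 0 0 0 0 8 0;0 0 0 0 0 8 0;0 0 0 0 0 8 0;0 0 0 0 0 2 0;0 0 0 0 0 0 0;0 0 0 0 0 0 0;0 0 0 0 0 0 0"

```text
time: 20.25
tool_pos: [0.5925, 0.2882, 0.2275]
ee_rot: [-3.14, 0.002, 0.075]
wrist_force: [-0.2, 0.6, 0.7]
width: 0.0159
```

```bash
python3 - <<'E'
from h import *
to(.5928,.2884,.2275,-3.05-np.pi)
E
```

```text
t 20.25 pos [0.5925 0.2882 0.2275] rpy [-3.14e+00  2.00e-03  7.50e-02] w 0.0159 F [-0.2  0.6  0.7]
shift [ 0.3 -0.2 -0. ] turn [-0.1  0.1 -0.9]
```

>>> arm_command:
  commands: "0 0 0 0 0 0 0.6;0 0 0 0 0 0 0.6;0 0 0 0 0 0 0.6;0 0 -40 0 0 0 0.6;0 0 -50 0 0 0 0.6;-50 0 -20 0 0 0 0.6;-50 0 0 0 0 0 0.6;-50 0 0 0 0 0 0.6;-50 0 0 0 0 0 0.6;-30 0 0 0 0 0 0.6"

```text
time: 21.5
tool_pos: [0.3597, 0.2706, 0.3381]
ee_rot: [-3.14, 0.007, 0.074]
wrist_force: [-0.6, 0.1, 0.4]
width: 0.0565
```

>>> arm_command:
  commands: "0 0 0 0 0 -10.5 0.6;0 0 0 0 0 -10.5 0.6;0 0 0 0 0 -10.5 0.6;0 0 0 0 0 -10.5 0.6;0 0 0 0 0 -10.5 0.6;0 0 0 0 0 -10.5 0.6;0 0 0 0 0 -10.5 0.6;0 0 0 0 0 -10.5 0.6;0 0 0 0 0 -10.5 0.6;0 0 0 0 0 -10.5 0.6;0 0 0 0 0 -10.5 0.6;0 0 0 0 0 -10.5 0.6"

```text
time: 23.0
tool_pos: [0.356, 0.2704, 0.3427]
ee_rot: [3.135, -0.004, 2.326]
wrist_force: [-0.1, -0.7, -0.7]
width: 0.0561
```

>>> arm_command:
  commands: "0 0 10 0 0 -10 0.6;0 0 20 0 0 -10 0.6;0 0 20 0 0 -10 0.6;0 0 20 0 0 -10 0.6;0 0 20 0 0 -9 0.6;0 0 0 0 0 0 0.6"

```text
time: 23.75
tool_pos: [0.3563, 0.2713, 0.2519]
ee_rot: [3.132, 0.007, -3.074]
wrist_force: [1.3, 0.2, 0.6]
width: 0.0564
```

```bash
python3 - <<'E'
from h import *
to(.3845,.270,.024,.085+np.pi)
p=snapshot("wrist"); t=snapshot("top")
for q in (p,t):
    for r in models.tip_of("bowl",q)[:2]: u=px(r["centre"]);print(r["conf"],u,atz(q,u,.0).round(3))
cv2.imwrite("pics/k3.png",np.hstack([cv2.resize(t["img"][150:270,150:270],(400,400),interpolation=cv2.INTER_CUBIC),cv2.resize(p["img"][50:306,128:384],(400,400))]))
E
```

```text
t 23.75 pos [0.3563 0.2713 0.2519] rpy [ 3.132  0.007 -3.074] w 0.0564 F [1.3 0.2 0.6]
shift [-26.5  -5.3 228. ] turn [ 0.5  0.4 -1. ]
0.63 [255.1808 236.0832] [0.47  0.276 0.   ]
0.74 [207.8208 238.3872] [0.475 0.28  0.   ]
```

View pics/k3.png

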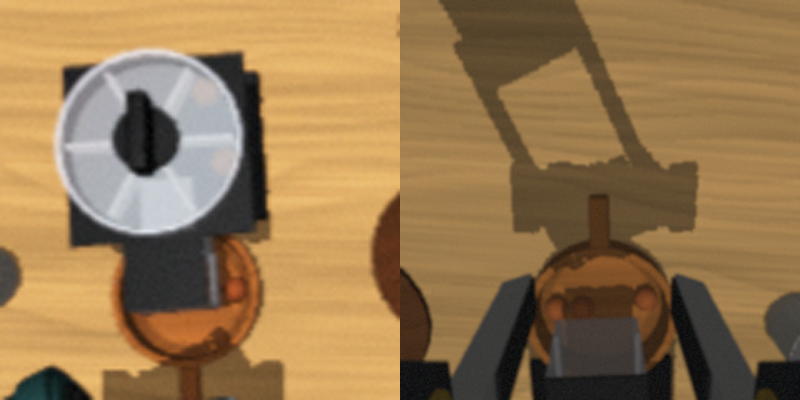

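```bash
python3 - <<'E'
from h import *
p=snapshot("wrist")
print(atz(p,(254.7,176),.048),atz(p,(254.2,203),.048))
to(.382,.271,.024,.085+np.pi)
E
```

```text
[0.36465857 0.26985985 0.048     ] [0.40230151 0.27160738 0.048     ]
t 24.0 pos [0.3576 0.272  0.2547] rpy [ 3.13   0.012 -3.074] w 0.0566 F [ 0.2  0.1 -0.4]
shift [-21.6  -5.3 231. ] turn [ 0.7  0.7 -1. ]
```

>>> arm_command:
  commands: "-25 -1 0 0.7 0.7 -0.5 0.6;0 0 45 0 0 0 0.6;0 0 45 0 0 0 0.6;0 0 45 0 0 0 0.6;0 0 45 0 0 0 0.6;0 0 0 0 0 0 0.6"

```text
time: 24.75
tool_pos: [0.3888, 0.2756, 0.0778]
ee_rot: [3.136, 0.013, -3.071]
wrist_force: [-0.7, -0.6, 0.6]
width: 0.0563
```

```bash
python3 - <<'E'
from h import *
to(.384,.271,.020,.085+np.pi)
E
```

```text
t 24.75 pos [0.3888 0.2756 0.0778] rpy [ 3.136  0.013 -3.071] w 0.0563 F [-0.7 -0.6  0.6]
shift [ 5.9 -4.5 57.7] turn [ 0.3  0.7 -0.8]
```

>>> arm_command:
  commands: "4 -5 28 0.3 0.7 -0.8 0.6;0 0 28 0 0 0 0.6;0 0 0 0 0 0 0.6;0 0 0 0 0 0 0;0 0 0 0 0 0 0;0 0 0 0 0 0 0;0 0 0 0 0 0 0;0 0 -8 0 0 0 0;0 0 -6 0 0 0 0;0 0 0 0 0 0 0"

```text
time: 26.0
tool_pos: [0.3943, 0.2754, 0.0506]
ee_rot: [3.132, 0.021, -3.058]
wrist_force: [0.7, 0.3, -2.6]
width: 0.0177
```

```bash
python3 - <<'E'
from h import *
to(.275,.262,.04,.085+np.pi)
E
```

```text
t 26.0 pos [0.3943 0.2754 0.0506] rpy [ 3.132  0.021 -3.058] w 0.0177 F [ 0.7  0.3 -2.6]
shift [120.2  -3.5   8. ] turn [ 0.5  1.2 -0.1]
```

>>> arm_command:
  commands: "0 0 6 0 1.2 0 0;20 0 0 0 0 0 0;20 0 0 0 0 0 0;20 0 0 0 0 0 0;20 0 0 0 0 0 0;20 0 0 0 0 0 0;20 0 0 0 0 0 0;0 0 -10 0 0 0 0;0 0 0 0 0 0 0"

```text
time: 27.12
tool_pos: [0.2688, 0.2641, 0.0523]
ee_rot: [3.134, -0.006, -3.058]
wrist_force: [0.6, 0.1, -2.7]
width: 0.0178
```

```bash
python3 - <<'E'
from h import *
to(.30,.03,.05,.085+np.pi)
p=snapshot("wrist"); t=snapshot("top")
for r in models.tip_of("bowl",t)[:2]: u=px(r["centre"]);print(r["conf"],u,atz(t,u,.02).round(3))
E
```

```text
t 27.125 pos [0.2688 0.2641 0.0523] rpy [ 3.134 -0.006 -3.058] w 0.0178 F [ 0.6  0.1 -2.7]
shift [ -11.5 -235.9    0.4] turn [ 0.5 -0.3 -0.1]
0.91 [206.7968 279.2832] [0.346 0.274 0.02 ]
```

>>> arm_command:
  commands: "0 -31 -8 0 0 0 0;0 -31 0 0 0 0 0;0 -31 0 0 0 0 0;0 -31 0 0 0 0 0;0 -31 0 0 0 0 0;0 -31 0 0 0 0 0;0 -31 0 0 0 0 0;0 -24 0 0 0 0 0;0 0 0 0 0 0 0"

```text
time: 28.4
tool_pos: [0.2916, 0.0143, 0.0574]
ee_rot: [3.138, -0.01, -3.062]
wrist_force: [-0.2, 0.0, -2.8]
width: 0.0178
```

```bash
python3 - <<'E'
from h import *
to(.434,.014,.06,.085+np.pi)
p=snapshot("top"); s=snapshot("scene")
for r in models.tip_of("bowl",p)[:2]: u=px(r["centre"]);print(r["conf"],u,atz(p,u,.03).round(3))
cv2.imwrite("pics/l4.png",np.hstack([cv2.resize(i,(400,300),interpolation=cv2.INTER_CUBIC) for i in(p["img"][180:300,210:370],s["img"][120:240,170:330])]))
E
```

```text
t 28.4 pos [0.2916 0.0143 0.0574] rpy [ 3.138 -0.01  -3.062] w 0.0178 F [-0.2  0.  -2.8]
shift [-141.9  -11.7   -4. ] turn [ 0.2 -0.6 -0.3]
0.97 [288.6144 273.1008] [0.371 0.018 0.03 ]
```

View pics/l4.png

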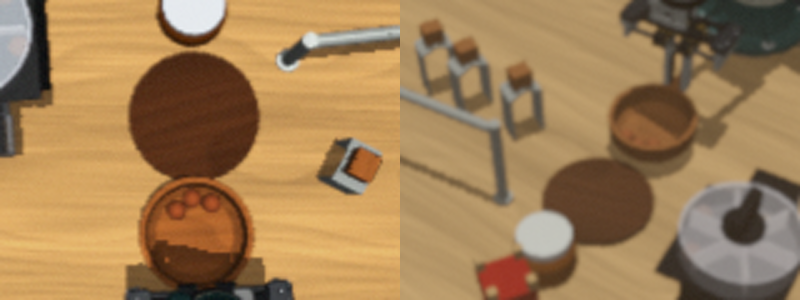

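>>> arm_command:
  commands: "-20 -1 -2 0 0 0 0;-20 -1 0 0 0 0 0;-20 -1 0 0 0 0 0;-20 -1 0 0 0 0 0;-20 -1 0 0 0 0 0;-20 -1 0 0 0 0 0;-20 -1 0 0 0 0 0;-7 0 0 0 0 0 0;0 0 0 0 0 0 0"

```text
time: 29.68
tool_pos: [0.4415, 0.0336, 0.0557]
ee_rot: [3.133, -0.014, -3.039]
wrist_force: [-0.3, -0.2, -2.8]
width: 0.0176
```

```bash
python3 - <<'E'
from h import *
p=snapshot("top"); c=[]
for r in models.tip_of("bowl",p)[:2]: u=px(r["centre"]);c=atz(p,u,.03);print(r["conf"],u,c.round(3))
o=robot.get_obs()["tool_pos"]; to(o[0]+.518-c[0],o[1]+.0225-c[1],.036,.085+np.pi)
E
```

```text
0.86 [284.2112 226.0992] [0.518 0.034 0.03 ]
0.4 [286.3104 211.8144] [0.563 0.028 0.03 ]
t 29.775 pos [0.441  0.0333 0.0558] rpy [ 3.133 -0.014 -3.039] w 0.0178 F [-0.9  0.3 -3.1]
shift [45.4 -0.5 20.5] turn [ 0.5 -0.8  1. ]
```

>>> arm_command:
  commands: "1 -11 0 0.5 -0.8 0 0;0 0 7 0 0 0 0;0 0 5 0 0 0 0;0 0 0 0 0 0 0"

```text
time: 30.28
tool_pos: [0.4404, 0.0211, 0.0471]
ee_rot: [-3.14, 0.003, -3.04]
wrist_force: [-0.2, -0.5, -0.6]
width: 0.0175
```

```bash
python3 - <<'E'
from h import *
p=snapshot("top"); r=models.tip_of("bowl",p)[0]; u=px(r["centre"]);c=atz(p,u,.02);print(r["conf"],u,c.round(3))
o=robot.get_obs()["tool_pos"]; to(o[0]+.518-c[0],o[1]+.0225-c[1],.036,.085+np.pi)
E
```

```text
0.72 [284.3136 226.2912] [0.518 0.033 0.02 ]
t 30.375 pos [0.4401 0.0211 0.0467] rpy [-3.14e+00  2.00e-03 -3.04e+00] w 0.0179 F [-2.1  0.3  4.1]
shift [  0.9 -10.3  10.7] turn [-0.1  0.1  0.9]
```

>>> arm_command:
  commands: "0 -4 2 0 0 0 0;0 0 2 0 0 0 0;0 0 0 0 0 0 0"

```text
time: 30.75
tool_pos: [0.4411, 0.0199, 0.0469]
ee_rot: [3.136, 0.005, -3.039]
wrist_force: [0.4, -1.2, -1.7]
width: 0.0179
```

```bash
python3 - <<'E'
from h import *
to(.44,.02,.03,.085+np.pi)
E
```

```text
t 30.75 pos [0.4411 0.0199 0.0469] rpy [ 3.136  0.005 -3.039] w 0.0179 F [ 0.4 -1.2 -1.7]
shift [ 1.2  0.1 16.9] turn [0.3 0.3 1. ]
```

>>> arm_command:
  commands: "0 0 4 0 0 0 0;0 0 0 0 0 0 0;0 0 3 0 0 0 0;0 0 0 0 0 0 0"

```text
time: 31.25
tool_pos: [0.4409, 0.0198, 0.0461]
ee_rot: [3.136, 0.004, -3.039]
wrist_force: [0.8, 0.3, -0.6]
width: 0.0175
```

>>> arm_command:
  commands: "0 0 6 0 0 0 0;0 0 0 0 0 0 0;0 0 0 0 0 0 0.25;0 0 0 0 0 0 0.4;0 0 0 0 0 0 0.6;0 0 0 0 0 0 0.6"

```text
time: 32.0
tool_pos: [0.4398, 0.0194, 0.0409]
ee_rot: [3.137, 0.001, -3.039]
wrist_force: [0.3, -0.6, -0.8]
width: 0.0499
```

>>> arm_command:
  commands: "0 0 -40 0 0 0 0.6;20 0 -50 0 0 0 0.6;30 0 -50 0 0 0 0.6;30 0 -50 0 0 0 0.6;30 0 -30 0 0 0 0.6;0 0 0 0 0 0 0.6"

```text
time: 32.75
tool_pos: [0.3272, 0.0066, 0.2667]
ee_rot: [3.137, -0.001, -3.039]
wrist_force: [0.1, -0.5, -0.2]
width: 0.0566
```

```bash
python3 - <<'E'
from h import *
to(.36,-.26,.26,np.pi+.085)
p=snapshot("top"); s=snapshot("wrist")
for q in(p,s): r=models.tip_of("bowl",q)[0]; u=px(r["centre"]);c=atz(q,u,.01);print(r["conf"],u,c.round(3))
cv2.imwrite("pics/l5.png",np.hstack([cv2.resize(i,(400,300),interpolation=cv2.INTER_CUBIC) for i in(p["img"][180:270,230:350],s["img"])]))
E
```

```text
t 32.75 pos [0.3272 0.0066 0.2667] rpy [ 3.137e+00 -1.000e-03 -3.039e+00] w 0.0566 F [ 0.1 -0.5 -0.2]
shift [  -5.4 -268.6    5.5] turn [ 0.2 -0.1  1. ]
0.56 [285.696  225.9072] [0.52  0.028 0.01 ]
0.79 [258.304  282.0096] [0.52  0.028 0.01 ]
```

View pics/l5.png

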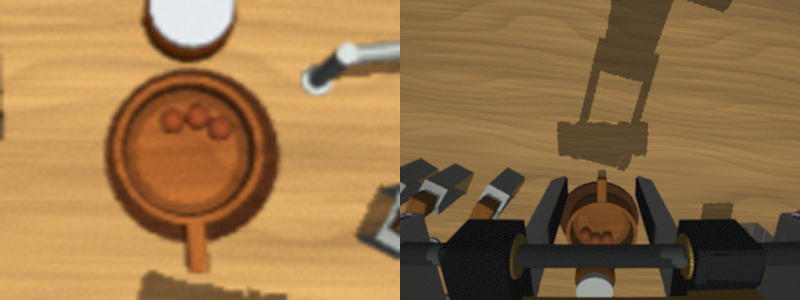

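>>> arm_command:
  commands: "-18 -46 0 0 0 0 0.6;-18 -46 0 0 0 0 0.6;-18 -46 0 0 0 0 0.6;-18 -46 0 0 0 0 0.6;-18 -46 0 0 0 0 0.6;-18 -46 0 0 0 0 0.6"

```text
time: 33.7
tool_pos: [0.4676, -0.2596, 0.241]
ee_rot: [3.119, -0.03, -3.029]
wrist_force: [1.4, 1.1, 0.5]
width: 0.0565
```

>>> arm_command:
  commands: "0 0 0 0 0 10 0.6;0 0 0 0 0 10 0.6;0 0 0 0 0 10 0.6;0 0 0 0 0 10 0.6;0 0 0 0 0 10 0.6;0 0 0 0 0 10 0.6;0 0 0 0 0 10 0.6;0 0 0 0 0 10 0.6;0 0 0 0 0 8 0.6;0 0 0 0 0 0 0.6"

```text
time: 34.95
tool_pos: [0.4673, -0.2596, 0.2039]
ee_rot: [-3.066, -0.062, 1.664]
wrist_force: [-0.2, 0.8, -0.5]
width: 0.0562
```

```bash
python3 - <<'E'
from h import *
to(.46,-.26,.26,1.702)
p=snapshot("wrist")
for q,z in(("tongs1",0),("tongs1_bow",.094)):
  for r in models.tip_of(q,p)[:5]: u=px(r["centre"]);print(q,round(r["conf"],2),u.round(),atz(p,u,z).round(3))
cv2.imwrite("pics/t1.png",cv2.resize(p["img"],(800,600),interpolation=cv2.INTER_CUBIC)); np.save("t1.npy",p,allow_pickle=True)
E
```

```text
t 34.95 pos [ 0.4673 -0.2596  0.2039] rpy [-3.066 -0.062  1.664] w 0.0562 F [-0.2  0.8 -0.5]
shift [  3.8 -11.5 -55.3] turn [-4.3 -3.6 -2. ]
tongs1 0.95 [260. 196.] [ 0.457 -0.281  0.   ]
tongs1 0.9 [256. 246.] [ 0.458 -0.353  0.   ]
tongs1 0.63 [266. 110.] [ 0.453 -0.17   0.   ]
tongs1_bow 0.69 [263. 209.] [ 0.465 -0.272  0.094]
```

View pics/t1.png

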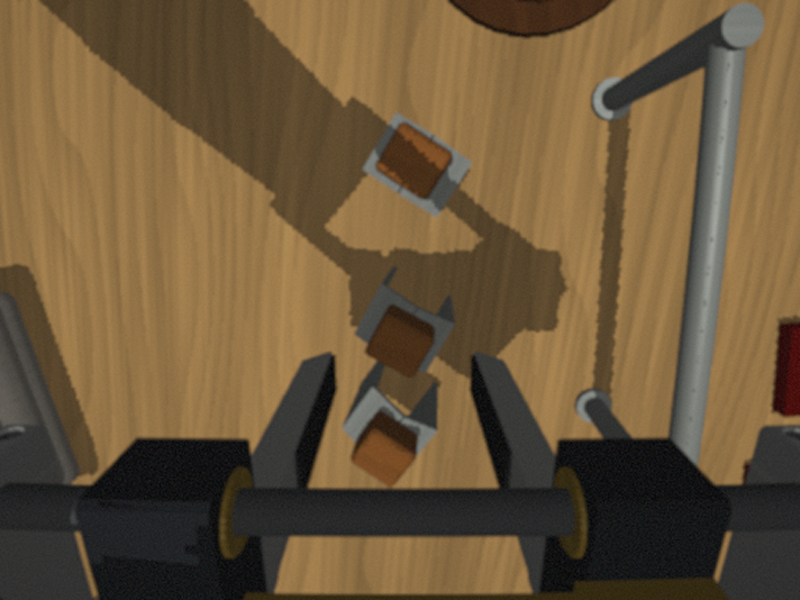

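```bash
cat > fit.py <<'E'
from h import *
from scipy.optimize import minimize
def fit(p,boxs,show=False):
    img=p["img"].astype(int); B,G,R=img[...,0],img[...,1],img[...,2]
    out=[]
    for (x,y,a0,rect) in boxs:
        m=((R>1.75*B)&(R-B>25)&(R>60)&(R-G>0.38*R)).astype(np.uint8)
        x0,y0,x1,y1=rect; k=np.zeros_like(m); k[y0:y1,x0:x1]=m[y0:y1,x0:x1]
        n,l,st,c=cv2.connectedComponentsWithStats(k); i=1+np.argmax(st[1:,4]); k=(l==i).astype(np.uint8)
        S=4; K=cv2.resize(k,None,fx=S,fy=S,interpolation=cv2.INTER_NEAREST)
        def f(v):
            c,s=np.cos(v[2]),np.sin(v[2])
            P=np.array([proj(p,(v[0]+c*a-s*b,v[1]+s*a+c*b,z)) for a in(-.017,.017) for b in(-.015,.015) for z in(.096,.126)])
            h=cv2.convexHull(((P+.5)*S).astype(np.int32)); q=np.zeros_like(K); cv2.fillConvexPoly(q,h,1)
            return 1-(q&K).sum()/max(1,(q|K).sum())
        best=min((minimize(f,(x,y,a0+d),method="Nelder-Mead",options=dict(initial_simplex=np.array([x,y,a0+d])+np.array([[0,0,0],[.01,0,0],[0,.01,0],[0,0,.15]]),maxiter=150)) for d in(-.3,0,.3)),key=lambda r:r.fun)
        print("px",st[i],"xyyaw",best.x.round(4),"1-IoU",round(best.fun,3)); out.append(best.x)
    return out
E
python3 - <<'E'
from fit import *
p=np.load("t1.npy",allow_pickle=True).item()
fit(p,[(.455,-.170,-.54,(235,72,300,132)),(.459,-.272,-.5,(228,190,285,245)),(.457,-.35,-.5,(218,262,275,315))])
E
```

```text
px [263  88  10   5  16] xyyaw [ 0.4615 -0.1759 -0.7161] 1-IoU 0.989
px [248 207   5   4   7] xyyaw [ 0.4545 -0.2599 -0.4448] 1-IoU 0.995
px [230 293   8   9  21] xyyaw [ 0.4377 -0.3544 -0.1226] 1-IoU 0.985
```

```bash
python3 - <<'E'
from fit import *
p=np.load("t1.npy",allow_pickle=True).item(); I=p["img"]
for u in [(262,102),(270,97),(256,218),(246,288),(250,283),(220,100),(250,180),(262,250),(255,246)]: print(u,I[u[1],u[0]],cv2.cvtColor(I[u[1]:u[1]+1,u[0]:u[0]+1],cv2.COLOR_BGR2HSV)[0,0])
E
```

```text
(262, 102) [25 46 74] [ 13 169  74]
(270, 97) [ 29  66 108] [ 14 187 108]
(256, 218) [23 47 75] [ 14 177  75]
(246, 288) [ 41  79 125] [ 14 171 125]
(250, 283) [ 28  63 100] [ 15 184 100]
(220, 100) [50 77 97] [ 17 124  97]
(250, 180) [43 67 81] [ 19 120  81]
(262, 250) [40 65 83] [ 17 132  83]
(255, 246) [41 70 88] [ 19 136  88]
```

Saturation separates them (>155).

```bash
sed -i 's/m=((R>.*/m=(cv2.cvtColor(p["img"],cv2.COLOR_BGR2HSV)[...,1]>155).astype(np.uint8); m=cv2.morphologyEx(m,cv2.MORPH_OPEN,np.ones((3,3),np.uint8))/' fit.py
python3 - <<'E'
from fit import *
p=np.load("t1.npy",allow_pickle=True).item()
fit(p,[(.455,-.170,-.54,(235,72,300,132)),(.459,-.272,-.5,(228,190,285,245)),(.457,-.35,-.5,(218,262,275,315))])
# rail from this image at z=.15, x-like direction; 800-px coordinates
for u in [(742,25),(705,440),(725,50),(690,440)]: print(atz(p,np.array(u)/1.5625,.15).round(4))
E
```

```text
px [242  80  46  45 949] xyyaw [ 0.4582 -0.1715 -0.4552] 1-IoU 0.373
px [235 205  39  34 538] xyyaw [ 0.457  -0.2823 -0.3358] 1-IoU 0.627
px [225 274  40  37 857] xyyaw [ 0.4553 -0.3557 -0.2418] 1-IoU 0.414
[ 0.6013 -0.0975  0.15  ]
[ 0.6319 -0.3003  0.15  ]
[ 0.5959 -0.1088  0.15  ]
[ 0.6239 -0.3013  0.15  ]
```

```bash
python3 - <<'E'
from h import *
p=np.load("t1.npy",allow_pickle=True).item()
def A(u,z): return atz(p,np.array(u)/1.5625,z)[:2]
for n,z,C in [("t1steel",.09,[(398,113),(469,165),(437,213),(363,160)]),("t2",.126,[(367,352),(410,377),(436,335)]),("t3",.126,[(352,460),(390,487),(417,450)])]:
    P=[A(c,z) for c in C]; L=[P[i+1]-P[i] for i in range(len(P)-1)]
    print(n,[(np.hypot(*d).round(3),np.degrees(np.arctan2(d[1],d[0])).round(1)) for d in L],(P[0]+P[2])/2)
# rail centre line: bar edges at two rows
for a,b in [((707,60),(742,60)),((690,250),(722,250)),((673,440),(705,440))]: print((A(a,.15)+A(b,.15))/2)
E
```

```text
t1steel [(np.float64(0.053), np.float64(-29.5)), (np.float64(0.035), np.float64(-117.7)), (np.float64(0.056), np.float64(150.7))] [ 0.45863251 -0.16927853]
t2 [(np.float64(0.03), np.float64(-24.8)), (np.float64(0.03), np.float64(66.0))] [ 0.46133396 -0.2734162 ]
t3 [(np.float64(0.03), np.float64(-31.5)), (np.float64(0.032), np.float64(63.5))] [ 0.4578826  -0.34744807]
[ 0.59663107 -0.11300508]
[ 0.60745359 -0.19953468]
[ 0.62341641 -0.30138866]
```

```bash
python3 -c "
from h import *
to(.4585,-.1695,.20,1.056)"
```

```text
t 35.1 pos [ 0.4673 -0.2598  0.2051] rpy [-3.067 -0.06   1.665] w 0.0564 F [ 0.3  0.1 -0.1]
shift [90.2  0.4 10.6] turn [-5.2 -2.1 35. ]
```

>>> arm_command:
  commands: "30 0 0 -5.2 -2 0 0.6;30 0 0 0 0 0 0.6;30 0 0 0 0 0 0.6;0 0 0 0 0 9 0.6;0 0 0 0 0 9 0.6;0 0 0 0 0 9 0.6;0 0 0 0 0 8 0.6;0 0 0 0 0 0 0.6"

```text
time: 36.1
tool_pos: [0.4586, -0.1672, 0.206]
ee_rot: [-3.14, -0.032, 1.048]
wrist_force: [0.9, -0.9, 0.7]
width: 0.0564
```

```bash
python3 -c "
from h import *
to(.4585,-.1695,.14,1.056)
p=snapshot('wrist')
for q,z in (('tongs1',0),('tongs1_bow',.094)):
  for r in models.tip_of(q,p)[:3]: u=px(r['centre']);print(q,round(r['conf'],2),u.round(),atz(p,u,z).round(3))"
```

```text
t 36.1 pos [ 0.4586 -0.1672  0.206 ] rpy [-3.14  -0.032  1.048] w 0.0564 F [ 0.9 -0.9  0.7]
shift [-4.2  1.2 65.9] turn [-0.1 -1.8 -0.4]
tongs1 0.66 [255. 177.] [ 0.455 -0.166  0.   ]
tongs1_bow 0.95 [313. 273.] [ 0.466 -0.274  0.094]
tongs1_bow 0.55 [256. 178.] [ 0.466 -0.152  0.094]
```

>>> arm_command:
  commands: "-2 0 0 0 -1.8 0 0.6;0 0 30 0 0 0 0.6;0 0 25 0 0 0 0.6;0 0 0 0 0 0 0.6"

```text
time: 36.75
tool_pos: [0.458, -0.1693, 0.1504]
ee_rot: [3.141, 0.004, 1.053]
wrist_force: [-1.3, 0.1, 0.3]
width: 0.0563
```

```bash
python3 -c "
from h import *
to(.4575,-.168,.101,1.056)"
```

```text
t 36.75 pos [ 0.458  -0.1693  0.1504] rpy [3.141 0.004 1.053] w 0.0563 F [-1.3  0.1  0.3]
shift [ 1.1 -1.1 49.4] turn [ 0.   0.2 -0.2]
```

>>> arm_command:
  commands: "0 0 25 0 0 0 0.6;0 0 22 0 0 0 0.6;0 0 0 0 0 0 0.6;0 0 0 0 0 0 0;0 0 0 0 0 0 0;0 0 0 0 0 0 0;0 0 0 0 0 0 0"

```text
time: 37.62
tool_pos: [0.4623, -0.1713, 0.1107]
ee_rot: [3.129, 0.005, 1.056]
wrist_force: [0.3, -0.6, -2.4]
width: 0.0342
```

```bash
python3 -c "
from h import *
R=np.array([.6115,-.227]);a=.135
for s in(.075,0,-.075): print(R+s*np.array([-np.sin(a),np.cos(a)]))
to(.6014,-.1527,.275,1.706)"
```

```text
[ 0.60140573 -0.1526824 ]
[ 0.6115 -0.227 ]
[ 0.62159427 -0.3013176 ]
t 37.625 pos [ 0.4623 -0.1713  0.1107] rpy [3.129 0.005 1.056] w 0.0342 F [ 0.3 -0.6 -2.4]
shift [  83.8  114.  -163.3] turn [  0.6   0.5 -37.2]
```

>>> arm_command:
  commands: "0 0 -40 0 0 0 0;0 0 -45 0 0 0 0;0 0 -45 0 0 0 0;0 0 -40 0 0 0 0;0 0 0 0 0 -10 0;0 0 0 0 0 -10 0;0 0 0 0 0 -10 0;0 0 0 0 0 -7 0;0 0 0 0 0 0 0"

```text
time: 38.75
tool_pos: [0.4597, -0.1692, 0.2838]
ee_rot: [3.139, 0.009, 1.721]
wrist_force: [-0.2, 0.4, -1.9]
width: 0.0343
```

```bash
python3 -c "
from h import *
to(.6014,-.1527,.285,1.706)"
```

```text
t 38.75 pos [ 0.4597 -0.1692  0.2838] rpy [3.139 0.009 1.721] w 0.0343 F [-0.2  0.4 -1.9]
shift [ -5.  142.6  -0.8] turn [0.2 0.5 0.9]
```

>>> arm_command:
  commands: "-1 30 0 0 0 0.9 0;-1 30 0 0 0 0 0;-1 30 0 0 0 0 0;-1 30 0 0 0 0 0;-1 22 0 0 0 0 0;0 0 0 0 0 0 0"

```text
time: 39.5
tool_pos: [0.6045, -0.1552, 0.2821]
ee_rot: [-3.141, 0.008, 1.69]
wrist_force: [-1.5, -0.2, -2.2]
width: 0.034
```

```bash
python3 - <<'E'
from h import *
to(.6014,-.1527,.18,1.706)
s=snapshot("scene");t=snapshot("wrist")
cv2.imwrite("pics/h1.png",np.hstack([cv2.resize(s["img"][90:210,110:240],(400,369),interpolation=cv2.INTER_CUBIC),cv2.resize(t["img"],(400,369))]))
E
```

```text
t 39.5 pos [ 0.6045 -0.1552  0.2821] rpy [-3.141  0.008  1.69 ] w 0.034 F [-1.5 -0.2 -2.2]
shift [  3.7  -2.8 102.1] turn [-0.   0.5 -0.9]
```

View pics/h1.png

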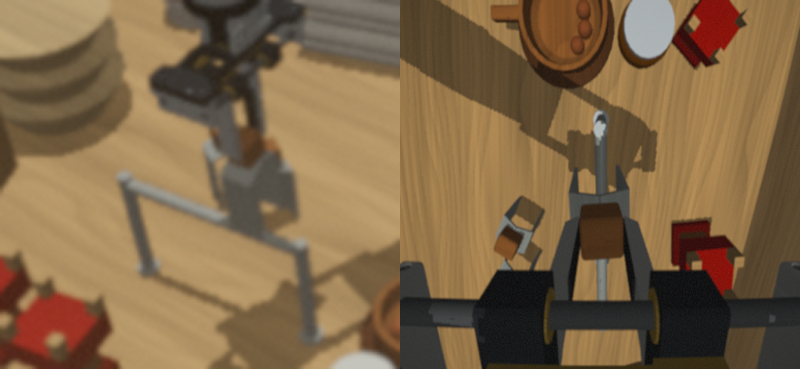

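>>> arm_command:
  commands: "3 0 30 0 0.5 -0.9 0;0 0 30 0 0 0 0;0 0 30 0 0 0 0;0 0 10 0 0 0 0;0 0 0 0 0 0 0"

```text
time: 40.22
tool_pos: [0.5999, -0.1542, 0.185]
ee_rot: [3.137, 0.003, 1.7]
wrist_force: [0.2, 0.9, -1.8]
width: 0.034
```

```bash
python3 -c "
from h import *
to(.6014,-.1527,.17,1.706)"
```

```text
t 40.225 pos [ 0.5999 -0.1542  0.185 ] rpy [3.137e+00 3.000e-03 1.700e+00] w 0.034 F [ 0.2  0.9 -1.8]
shift [ 1.3  1.6 15. ] turn [ 0.3  0.2 -0.4]
```

>>> arm_command:
  commands: "0 3 8 0 0 0 0;0 0 6 0 0 0 0;0 0 0 0 0 0 0;0 0 4 0 0 0 0;0 0 0 0 0 0 0"

```text
time: 40.85
tool_pos: [0.6054, -0.1544, 0.1747]
ee_rot: [3.127, 0.008, 1.699]
wrist_force: [-0.2, 0.2, -2.9]
width: 0.0342
```

>>> arm_command:
  commands: "0 -2 8 0 0 0 0;0 0 0 0 0 0 0;0 0 4 0 0 0 0;0 0 0 0 0 0 0"

```text
time: 41.35
tool_pos: [0.6071, -0.1545, 0.1751]
ee_rot: [3.111, 0.014, 1.7]
wrist_force: [-0.8, 0.3, -1.9]
width: 0.0341
```

>>> arm_command:
  commands: "0 -4 0 1.7 0 0 0;0 0 0 0 0 0 0;0 0 10 0 0 0 0"

```text
time: 41.72
tool_pos: [0.6039, -0.155, 0.1727]
ee_rot: [3.137, 0.016, 1.701]
wrist_force: [-16.4, 7.7, 49.0]
width: 0.0338
```

```bash
python3 -c "
from h import *
to(.6014,-.1527,.17,1.706)
print(robot.get_obs()['wrist_torque'])"
```

```text
t 41.725 pos [ 0.6039 -0.155   0.1727] rpy [3.137 0.016 1.701] w 0.0338 F [-16.4   7.7  49. ]
shift [ 2.6 -2.2  2.7] turn [ 0.3  0.9 -0.3]
[1.19795911 3.52738646 0.01314461]
```

>>> arm_command:
  commands: "0 0 0 0 0 0 0;0 0 0 0 0 0 0.45;0 0 0 0 0 0 0.6;0 0 0 0 0 0 0.6;0 0 -20 0 0 0 0.6;0 0 -40 0 0 0 0.6;0 0 -40 0 0 0 0.6;0 0 0 0 0 0 0.6"

```text
time: 42.72
tool_pos: [0.6019, -0.1534, 0.2683]
ee_rot: [-3.135, 0.011, 1.7]
wrist_force: [0.8, -0.4, -0.7]
width: 0.0564
```

```bash
python3 - <<'E'
from h import *
to(.461,-.273,.28,1.14)
s=snapshot("wrist"); np.save("h2.npy",s,allow_pickle=True)
for n in("wrist","top","scene"):
  p=snapshot(n)
  for q,z in(("tongs1_bow",.158),("tongs1",.064)):
    for r in models.tip_of(q,p)[:4]: u=px(r["centre"]);print(n,q,round(r["conf"],2),u.round(),atz(p,u,z).round(3))
E
```

```text
t 42.725 pos [ 0.6019 -0.1534  0.2683] rpy [-3.135  0.011  1.7  ] w 0.0564 F [ 0.8 -0.4 -0.7]
shift [-100.5 -155.2   -9.6] turn [-0.2  0.7 32.1]
wrist tongs1_bow 0.66 [144. 251.] [ 0.487 -0.236  0.158]
wrist tongs1 0.65 [162. 225.] [ 0.477 -0.247  0.064]
wrist tongs1 0.64 [253. 173.] [ 0.593 -0.158  0.064]
wrist tongs1 0.34 [389.  35.] [0.728 0.026 0.064]
wrist tongs1 0.25 [229.  46.] [ 0.546 -0.01   0.064]
top tongs1_bow 0.5 [287. 228.] [0.501 0.032 0.158]
top tongs1 0.52 [348. 202.] [ 0.594 -0.161  0.064]
top tongs1 0.41 [289. 183.] [0.65  0.022 0.064]
scene tongs1_bow 0.74 [197. 144.] [ 0.512 -0.221  0.158]
scene tongs1 0.82 [194. 183.] [ 0.607 -0.166  0.064]
scene tongs1 0.64 [183. 155.] [ 0.518 -0.301  0.064]
scene tongs1 0.58 [200. 159.] [ 0.497 -0.231  0.064]
scene tongs1 0.34 [216. 244.] [0.774 0.07  0.064]
```

>>> arm_command:
  commands: "-25 -39 -3 0 0 0 0.6;-25 -39 -3 0 0 0 0.6;-25 -39 -3 0 0 0 0.6;-25 -39 0 0 0 0 0.6;0 0 0 0 0 8 0.6;0 0 0 0 0 8 0.6;0 0 0 0 0 8 0.6;0 0 0 0 0 8 0.6;0 0 0 0 0 0 0.6"

```text
time: 44.35
tool_pos: [0.4535, -0.2759, 0.275]
ee_rot: [-3.134, 0.015, 1.125]
wrist_force: [0.3, -0.7, -0.2]
width: 0.0564
```

```bash
python3 - <<'E'
from h import *
to(.461,-.273,.15,1.14)
p=snapshot("wrist")
for q,z in(("tongs1_bow",.094),("tongs1",0)):
    for r in models.tip_of(q,p)[:3]: u=px(r["centre"]);print(q,round(r["conf"],2),u.round(),atz(p,u,z).round(3))
print(proj(p,(.461,-.273,.126)))
E
```

```text
t 44.35 pos [ 0.4535 -0.2759  0.275 ] rpy [-3.134  0.015  1.125] w 0.0564 F [ 0.3 -0.7 -0.2]
shift [  7.7   6.5 124.8] turn [-0.4  0.8 -0.9]
tongs1 0.89 [325.  25.] [ 0.615 -0.146 -0.   ]
tongs1 0.73 [263. 160.] [ 0.459 -0.28   0.   ]
tongs1 0.6 [283. 202.] [ 0.458 -0.355  0.   ]
[263.55469226 174.95840428]
```

>>> arm_command:
  commands: "4 6 0 -0.4 0.8 -0.9 0.6;0 0 42 0 0 0 0.6;0 0 42 0 0 0 0.6;0 0 40 0 0 0 0.6;0 0 0 0 0 0 0.6"

```text
time: 45.12
tool_pos: [0.4634, -0.2751, 0.1488]
ee_rot: [3.137, -0.002, 1.148]
wrist_force: [0.4, 0.2, 0.3]
width: 0.0562
```

```bash
python3 -c "
from h import *
to(.460,-.2755,.101,1.14)"
```

```text
t 45.125 pos [ 0.4634 -0.2751  0.1488] rpy [ 3.137e+00 -2.000e-03  1.148e+00] w 0.0562 F [0.4 0.2 0.3]
shift [-1.8 -3.1 47.8] turn [ 0.2 -0.1  0.5]
```

>>> arm_command:
  commands: "-1 -3 25 0 0 0 0.6;0 0 22 0 0 0 0.6;0 0 0 0 0 0 0.6;0 0 0 0 0 0 0;0 0 0 0 0 0 0;0 0 0 0 0 0 0;0 0 0 0 0 0 0"

```text
time: 46.0
tool_pos: [0.4668, -0.2788, 0.1132]
ee_rot: [3.119, 0.001, 1.151]
wrist_force: [-1.0, 0.3, -1.6]
width: 0.0341
```

>>> arm_command:
  commands: "0 0 -40 0 0 0 0;0 0 -45 0 0 0 0;0 0 -45 0 0 0 0;0 0 -45 0 0 0 0;0 0 0 0 0 -10 0;0 0 0 0 0 -10 0;0 0 0 0 0 -10 0;0 0 0 0 0 -3 0;0 0 0 0 0 0 0"

```text
time: 47.12
tool_pos: [0.4623, -0.2762, 0.2917]
ee_rot: [3.126, 0.011, 1.746]
wrist_force: [0.8, -0.1, -1.8]
width: 0.0347
```

```bash
python3 -c "
from h import *
to(.613,-.227,.285,1.706)"
```

```text
t 47.125 pos [ 0.4623 -0.2762  0.2917] rpy [3.126 0.011 1.746] w 0.0347 F [ 0.8 -0.1 -1.8]
shift [ 22.3 156.9   8.8] turn [0.9 0.6 2.3]
```

>>> arm_command:
  commands: "4 31 0 0.9 0.6 2.3 0;4 31 0 0 0 0 0;4 31 0 0 0 0 0;4 31 0 0 0 0 0;4 31 0 0 0 0 0;0 0 0 0 0 0 0"

```text
time: 47.88
tool_pos: [0.6168, -0.2341, 0.2896]
ee_rot: [-3.138, -0.002, 1.696]
wrist_force: [-0.2, 0.4, -1.3]
width: 0.0338
```

```bash
python3 - <<'E'
from h import *
to(.613,-.227,.18,1.706)
t=snapshot("wrist")
a=cv2.resize(t["img"],(400,300)); h=np.load("h2.npy",allow_pickle=True).item()
cv2.imwrite("pics/h3.png",np.hstack([a,cv2.resize(h["img"],(400,300))]))
E
```

```text
t 47.875 pos [ 0.6168 -0.2341  0.2896] rpy [-3.138e+00 -2.000e-03  1.696e+00] w 0.0338 F [-0.2  0.4 -1.3]
shift [  7.3  -2.4 109.6] turn [-0.2 -0.1 -0.6]
```

View pics/h3.png

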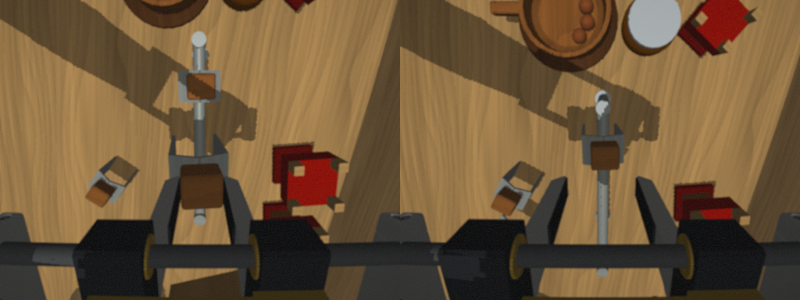

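>>> arm_command:
  commands: "5 -2 35 0 0 -0.6 0;0 0 35 0 0 0 0;0 0 30 0 0 0 0;0 0 0 0 0 0 0"

```text
time: 48.42
tool_pos: [0.6096, -0.2319, 0.19]
ee_rot: [-3.139, 0.002, 1.7]
wrist_force: [0.4, -0.3, -1.1]
width: 0.0342
```

```bash
python3 -c "
from h import *
to(.613,-.227,.18,1.706)"
```

```text
t 48.425 pos [ 0.6096 -0.2319  0.19  ] rpy [-3.139e+00  2.000e-03  1.700e+00] w 0.0342 F [ 0.4 -0.3 -1.1]
shift [ 4.4  4.  10. ] turn [-0.2  0.1 -0.3]
```

>>> arm_command:
  commands: "0 4 8 0 0 0 0;0 0 8 0 0 0 0;0 0 0 0 0 0 0"

```text
time: 48.8
tool_pos: [0.6146, -0.2328, 0.1779]
ee_rot: [3.139, 0.006, 1.699]
wrist_force: [0.7, 0.2, -0.6]
width: 0.0343
```

>>> arm_command:
  commands: "0 0 9 0 0 0 0"

```text
time: 48.92
tool_pos: [0.6155, -0.2334, 0.1749]
ee_rot: [3.134, 0.009, 1.699]
wrist_force: [-9.0, 3.9, 29.8]
width: 0.0342
```

>>> arm_command:
  commands: "0 -2 0 0 0 0 0;0 0 0 0 0 0 0.45;0 0 0 0 0 0 0.6;0 0 0 0 0 0 0.6;0 0 -20 0 0 0 0.6;0 0 -40 0 0 0 0.6;0 0 -50 0 0 0 0.6;0 0 0 0 0 0 0.6"

```text
time: 49.92
tool_pos: [0.6128, -0.2326, 0.2873]
ee_rot: [3.134, 0.009, 1.699]
wrist_force: [0.4, 0.8, 0.4]
width: 0.0562
```

```bash
python3 - <<'E'
from h import *
to(.458,-.350,.28,1.02)
for n in("wrist","top","scene"):
  p=snapshot(n)
  for r in models.tip_of("tongs1",p)[:4]: u=px(r["centre"]);print(n,round(r["conf"],2),u.round(),"hung",atz(p,u,.064).round(3)[:2],"table",atz(p,u,0).round(3)[:2])
E
```

```text
t 49.925 pos [ 0.6128 -0.2326  0.2873] rpy [3.134 0.009 1.699] w 0.0562 F [0.4 0.8 0.4]
shift [ -96.5 -168.6    6.9] turn [ 0.6  0.4 38.9]
wrist 0.95 [154. 218.] hung [ 0.475 -0.324] table [ 0.455 -0.352]
wrist 0.6 [251. 111.] hung [ 0.595 -0.16 ] table [ 0.594 -0.161]
wrist 0.59 [256. 169.] hung [ 0.612 -0.235] table [ 0.614 -0.249]
top 0.76 [368. 193.] hung [ 0.624 -0.227] table [ 0.635 -0.246]
top 0.76 [345. 202.] hung [ 0.593 -0.152] table [ 0.603 -0.166]
scene 0.85 [178. 173.] hung [ 0.605 -0.248] table [ 0.564 -0.298]
scene 0.63 [183. 151.] hung [ 0.502 -0.316] table [ 0.454 -0.37 ]
scene 0.58 [196. 181.] hung [ 0.598 -0.165] table [ 0.557 -0.21 ]
scene 0.47 [244. 206.] hung [0.59  0.053] table [0.548 0.021]
```

Both hang. Third pair at about (0.4575, −0.351).

>>> arm_command:
  commands: "-24 -42 0 0.6 0.4 0 0.6;-24 -42 0 0 0 0 0.6;-24 -42 0 0 0 0 0.6;-24 -42 0 0 0 0 0.6;0 0 0 0 0 10 0.6;0 0 0 0 0 10 0.6;0 0 0 0 0 10 0.6;0 0 0 0 0 9 0.6;0 0 0 0 0 0 0.6"

```text
time: 51.35
tool_pos: [0.448, -0.3497, 0.267]
ee_rot: [-3.104, 0.003, 0.998]
wrist_force: [0.8, -0.2, 0.5]
width: 0.056
```

```bash
python3 - <<'E'
from h import *
to(.4575,-.350,.15,1.02)
p=snapshot("wrist")
for q,z in(("tongs1_bow",.094),("tongs1",0)):
    for r in models.tip_of(q,p)[:3]: u=px(r["centre"]);print(q,round(r["conf"],2),u.round(),atz(p,u,z).round(3))
E
```

```text
t 51.35 pos [ 0.448  -0.3497  0.267 ] rpy [-3.104e+00  3.000e-03  9.980e-01] w 0.056 F [ 0.8 -0.2  0.5]
shift [  5.3  12.6 116.6] turn [-2.2  0.2 -1.3]
tongs1 0.81 [333.  10.] [ 0.635 -0.226  0.   ]
tongs1 0.7 [273. 160.] [ 0.461 -0.354  0.   ]
```

>>> arm_command:
  commands: "4 9 0 -2.2 0.2 -1.3 0.6;0 0 40 0 0 0 0.6;0 0 40 0 0 0 0.6;0 0 38 0 0 0 0.6;0 0 0 0 0 0 0.6"

```text
time: 52.12
tool_pos: [0.4591, -0.3516, 0.147]
ee_rot: [3.136, 0.0, 1.03]
wrist_force: [-0.3, 0.1, -0.8]
width: 0.0564
```

```bash
python3 -c "
from h import *
to(.459,-.351,.101,1.02)"
```

```text
t 52.125 pos [ 0.4591 -0.3516  0.147 ] rpy [3.136 0.    1.03 ] w 0.0564 F [-0.3  0.1 -0.8]
shift [ 0.5 -0.7 46. ] turn [0.3 0.  0.6]
```

>>> arm_command:
  commands: "0 0 25 0 0 0 0.6;0 0 21 0 0 0 0.6;0 0 0 0 0 0 0.6;0 0 0 0 0 0 0;0 0 0 0 0 0 0;0 0 0 0 0 0 0;0 0 0 0 0 0 0"

```text
time: 53.0
tool_pos: [0.4643, -0.356, 0.1123]
ee_rot: [3.119, 0.004, 1.034]
wrist_force: [-0.4, 0.0, -1.7]
width: 0.0342
```

>>> arm_command:
  commands: "0 0 -40 0 0 0 0;0 0 -45 0 0 0 0;0 0 -45 0 0 0 0;0 0 -45 0 0 0 0;0 0 0 0 0 -10 0;0 0 0 0 0 -10 0;0 0 0 0 0 -10 0;0 0 0 0 0 -9 0;0 0 0 0 0 0 0"

```text
time: 54.12
tool_pos: [0.4604, -0.3528, 0.2904]
ee_rot: [3.13, 0.014, 1.735]
wrist_force: [-0.6, 0.4, -2.3]
width: 0.0345
```

```bash
python3 -c "
from h import *
to(.6235,-.304,.29,1.706)"
```

```text
t 54.125 pos [ 0.4604 -0.3528  0.2904] rpy [3.13  0.014 1.735] w 0.0345 F [-0.6  0.4 -2.3]
shift [ 21.4 168.9   2.2] turn [0.7 0.8 1.7]
```

>>> arm_command:
  commands: "4 33 0 0.7 0.8 1.7 0;4 33 0 0 0 0 0;4 33 0 0 0 0 0;4 33 0 0 0 0 0;4 33 0 0 0 0 0;0 0 0 0 0 0 0"

```text
time: 54.88
tool_pos: [0.6252, -0.3103, 0.288]
ee_rot: [-3.138, -0.002, 1.685]
wrist_force: [0.7, -1.3, -1.7]
width: 0.0346
```

```bash
python3 -c "
from h import *
to(.6235,-.304,.18,1.706)"
```

```text
t 54.875 pos [ 0.6252 -0.3103  0.288 ] rpy [-3.138e+00 -2.000e-03  1.685e+00] w 0.0346 F [ 0.7 -1.3 -1.7]
shift [  6.2  -0.6 108. ] turn [-0.2 -0.1 -1.2]
```

>>> arm_command:
  commands: "5 0 35 0 0 -1.2 0;0 0 35 0 0 0 0;0 0 25 0 0 0 0;0 0 0 0 0 0 0"

```text
time: 55.38
tool_pos: [0.6216, -0.3067, 0.1912]
ee_rot: [-3.137, -0.001, 1.697]
wrist_force: [-0.4, -1.0, -1.5]
width: 0.0343
```

```bash
python3 -c "
from h import *
to(.6237,-.304,.18,1.706)"
```

```text
t 55.375 pos [ 0.6216 -0.3067  0.1912] rpy [-3.137e+00 -1.000e-03  1.697e+00] w 0.0343 F [-0.4 -1.  -1.5]
shift [ 2.4  2.5 11.1] turn [-0.3 -0.  -0.5]
```

>>> arm_command:
  commands: "2 2 8 0 0 0 0;0 0 8 0 0 0 0;0 0 0 0 0 0 0"

```text
time: 55.75
tool_pos: [0.6238, -0.3057, 0.1783]
ee_rot: [-3.141, 0.003, 1.694]
wrist_force: [-0.4, -0.2, -1.6]
width: 0.0344
```

>>> arm_command:
  commands: "0 0 9 0 0 0 0"

```text
time: 55.88
tool_pos: [0.6248, -0.3061, 0.1735]
ee_rot: [3.138, 0.006, 1.694]
wrist_force: [-4.8, 3.4, 27.8]
width: 0.0341
```

>>> arm_command:
  commands: "0 -1 0 0 0 0 0;0 0 0 0 0 0 0.45;0 0 0 0 0 0 0.6;0 0 0 0 0 0 0.6;0 0 -20 0 0 0 0.6;0 0 -40 0 0 0 0.6;0 0 -50 0 0 0 0.6;-30 -30 -20 0 0 0 0.6;-30 -40 0 0 0 0 0.6;-30 -40 0 0 0 0 0.6;-30 -40 0 0 0 0 0.6;0 0 0 0 0 0 0.6"

```text
time: 57.38
tool_pos: [0.4867, -0.4467, 0.3058]
ee_rot: [3.139, 0.007, 1.697]
wrist_force: [0.1, 0.5, -0.2]
width: 0.0564
```

```bash
python3 - <<'E'
from h import *
to(.458,-.350,.28,1.02)
for n in("wrist","top","scene"):
  p=snapshot(n); cv2.imwrite(f"pics/f_{n}.png",p["img"])
  for r in models.tip_of("tongs1",p)[:5]: u=px(r["centre"]);print(n,round(r["conf"],2),u.round(),"hung",atz(p,u,.064).round(3)[:2])
  for q,z in(("bowl",.01),("burner",0),("tub",0),("flask",0)):
    for r in models.tip_of(q,p)[:1]: u=px(r["centre"]);print(n,q,round(r["conf"],2),u.round(),atz(p,u,z).round(3)[:2])
  for r in models.spot_in("ball1",p)[:6]: print(n,"ball",round(r["conf"],2),(np.array(r["bbox"])*[512,384,512,384]).round())
  if n=="top":
    # wood blocks of the hung tongs: centres at top height .190
    I=p["img"]; m=(cv2.cvtColor(I,cv2.COLOR_BGR2HSV)[...,1]>155).astype(np.uint8); k=np.zeros_like(m); k[165:220,335:425]=m[165:220,335:425]
    N,l,st,c=cv2.connectedComponentsWithStats(k)
    for i in range(1,N):
      if st[i,4]>15: print("block",st[i],atz(p,c[i],.185).round(3))
E
```

```text
t 57.375 pos [ 0.4867 -0.4467  0.3058] rpy [3.139 0.007 1.697] w 0.0564 F [ 0.1  0.5 -0.2]
shift [ 99.7 -16.4  25.1] turn [ 0.3  0.3 38.8]
wrist 0.84 [377.  16.] hung [ 0.613 -0.236]
wrist 0.59 [372.  71.] hung [ 0.621 -0.302]
wrist 0.55 [406.  66.] hung [ 0.665 -0.29 ]
wrist bowl 0.2 [371.  77.] [ 0.64  -0.303]
wrist tub 0.34 [368.  75.] [ 0.639 -0.299]
top 0.8 [345. 200.] hung [ 0.599 -0.154]
top 0.56 [398. 199.] hung [ 0.606 -0.318]
top bowl 0.75 [288. 225.] [0.523 0.021]
top burner 0.72 [282. 159.] [0.745 0.042]
top tub 0.68 [287. 184.] [0.661 0.024]
top flask 0.88 [146. 233.] [0.489 0.483]
top ball 0.59 [290. 214.   1.   6.]
top ball 0.39 [295. 212.   7.   8.]
block [402 180  14  13 145] [ 0.622 -0.303  0.185]
block [377 183  13  13 137] [ 0.611 -0.231  0.185]
block [349 185  13  13 132] [ 0.605 -0.154  0.185]
scene 0.97 [195. 182.] hung [ 0.603 -0.166]
scene 0.96 [180. 176.] hung [ 0.61  -0.232]
scene 0.92 [163. 170.] hung [ 0.626 -0.31 ]
scene 0.3 [226. 226.] hung [0.696 0.054]
scene bowl 0.91 [249. 202.] [0.532 0.029]
scene burner 0.57 [213. 245.] [0.752 0.035]
scene tub 0.74 [308. 207.] [0.417 0.22 ]
scene flask 0.7 [365. 254.] [0.486 0.478]
scene ball 0.72 [186. 157.  21.  32.]
scene ball 0.52 [226. 191.  46.  27.]
```

```bash
python3 - <<'E'
from h import *
a=cv2.imread("pics/l5.png")[:,:400]; b=cv2.resize(cv2.imread("pics/f_top.png")[180:270,230:350],(400,300),interpolation=cv2.INTER_CUBIC)
d=cv2.absdiff(a,b).max(2); print("diff in bowl/board region",d[60:270,100:285].mean(),(d[60:270,100:285]>50).mean())
g=lambda i:np.float32(cv2.cvtColor(i,cv2.COLOR_BGR2GRAY)[65:235,110:275]); print(cv2.phaseCorrelate(g(a),g(b),cv2.createHanningWindow((165,170),cv2.CV_32F)))
# knob/drum change since k3 (left)
c=cv2.imread("pics/k3.png")[:,:400]; e=cv2.resize(cv2.imread("pics/f_top.png")[150:270,150:270],(400,400),interpolation=cv2.INTER_CUBIC)
print("drum diff",cv2.absdiff(c,e).max(2)[50:235,60:240].mean())
E
```

```text
diff in bowl/board region 3.114877734877735 0.0
((-0.03422401985142187, -0.042064372571459785), 0.7727839491102431)
drum diff 8.38162162162162
```

```bash
python3 -c "
from h import *
print(robot.close_job())"
```

```text
the job is handed in; nothing more can be done
None
```

The incense corner is set up and the job was handed in at about 57.5 s of the 208 s allowed. The hand-in reports no verdict, so what follows rests on my own checks.

- **Bowl under the spout:** I set it down and released it there, within about 5 mm of the spout. Neither the top nor the wrist picture showed it knocked aside before the balls dropped.
- **Knob:** I turned it clockwise in one grip, three clicks. The wrist turned 180° to within 1° from grip to release. A picture afterwards showed three balls in the bowl and two left in the drum.
- **Bowl on the board:** I carried it back and released it. It measured about 6 mm off the board's centre, with three balls in it. A last comparison of top pictures showed it had not moved since.
- **Tongs:** All three pairs were present, and all now hang on the bar about 75 mm apart. In the last top picture their wooden blocks lie along the bar's line.
- **Bystanders:** The burner, tub and flask read at their starting places in the top picture, within a few mm.

**What disagreed or stayed unchecked:**
- The scene camera put the bowl 10 to 15 mm off the board's centre, against about 6 mm from the top and wrist views. All are inside the 25 mm limit.
- The scene camera's tub reading was in the wrong place, on the dispenser side. I ignored it because the top view agreed with the start.
- Scripted top-picture comparison of the drum showed a small difference, which I put down to the arm's changing shadow. I did not re-check the knob angle at the end.
- I had used my 16 pictures by then, so I judged the third pair of tongs from measured numbers only, not by eye.

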